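Close up a row of storage bins and clip the seams

TASK

Build the row of storage bins: starting at the bin that is bracketed to the bench, stand every loose bin beside it in one straight row on its open side (away from the bracket), each pushed flush against its neighbour so that no gap is left and the fronts are in line. When the whole row is closed up, take spring clips off the rail and clip one over each seam, pushed fully down near the middle of the seam so that it pinches the two touching walls together. Put right anything that gets knocked out of place, and do not disturb the bottle, the tape roll or the panel connector.

Things in the scene. Friction and masses are not known exactly. Their poses are not given: they have to be found in the camera images.
- end_bin: Fixed white bin, start of the row: like the loose bins, with a 90 mm tall aluminium bracket on its -y side. Origin: centre of underside, z up. The row grows along its own +y: loose bins belong at y 105, 210, 315, 420 mm in its frame; seams at y 52.5, 157.5, 262.5, 367.5. At a seam two 5 mm walls stand side by side, top edges 60 mm above the bench.
- bin1: Loose storage bin 1 of up to 4, identical, open-topped white plastic: 105 mm wide (y), 68 mm deep (x), 60 mm tall, walls and floor 5 mm, symmetric, about 0.22 kg; stands on the bench. Origin: centre of the underside, z up. It can be gripped from above across its 68 mm depth.
- bin2: Loose storage bin 2 of up to 4, identical, open-topped white plastic: 105 mm wide (y), 68 mm deep (x), 60 mm tall, walls and floor 5 mm, symmetric, about 0.22 kg; stands on the bench. Origin: centre of the underside, z up. It can be gripped from above across its 68 mm depth.
- bin3: Loose storage bin 3 of up to 4, identical, open-topped white plastic: 105 mm wide (y), 68 mm deep (x), 60 mm tall, walls and floor 5 mm, symmetric, about 0.22 kg; stands on the bench. Origin: centre of the underside, z up. It can be gripped from above across its 68 mm depth.
- bin4: Loose storage bin 4 of up to 4, identical, open-topped white plastic: 105 mm wide (y), 68 mm deep (x), 60 mm tall, walls and floor 5 mm, symmetric, about 0.22 kg; stands on the bench. Origin: centre of the underside, z up. It can be gripped from above across its 68 mm depth.
- clip1: Black spring clip 1 of 4 (alike, 80 g, 72 mm tall, 36 mm wide in x), pinched on the rail. Origin: foot of the fixed jaw's gripping face; z up; opens along y. Jaws z 0-30: fixed y -8..0, sliding y q..q+8 (q: joint). A crown at z 30-37 rests on the clipped edge. Upright thumb plates z 30-72, 26 mm wide: y 21..27 and q-27..q-21; grip both from above, fingertips above z 38.
- clip2: Black spring clip 2 of 4 (alike, 80 g, 72 mm tall, 36 mm wide in x), pinched on the rail. Origin: foot of the fixed jaw's gripping face; z up; opens along y. Jaws z 0-30: fixed y -8..0, sliding y q..q+8 (q: joint). A crown at z 30-37 rests on the clipped edge. Upright thumb plates z 30-72, 26 mm wide: y 21..27 and q-27..q-21; grip both from above, fingertips above z 38.
- clip3: Black spring clip 3 of 4 (alike, 80 g, 72 mm tall, 36 mm wide in x), pinched on the rail. Origin: foot of the fixed jaw's gripping face; z up; opens along y. Jaws z 0-30: fixed y -8..0, sliding y q..q+8 (q: joint). A crown at z 30-37 rests on the clipped edge. Upright thumb plates z 30-72, 26 mm wide: y 21..27 and q-27..q-21; grip both from above, fingertips above z 38.
- clip4: Black spring clip 4 of 4 (alike, 80 g, 72 mm tall, 36 mm wide in x), pinched on the rail. Origin: foot of the fixed jaw's gripping face; z up; opens along y. Jaws z 0-30: fixed y -8..0, sliding y q..q+8 (q: joint). A crown at z 30-37 rests on the clipped edge. Upright thumb plates z 30-72, 26 mm wide: y 21..27 and q-27..q-21; grip both from above, fingertips above z 38.
- clip1_jaw (a joint): Jaw opening q of clip 1, m: 0 shut, 0.010 round the rail or two bin walls, 0.020 fully squeezed. Squeezing its two thumb plates together (54 mm over both when shut, 34 mm fully squeezed; 6 N shut, 14 N fully squeezed) spreads the jaws; letting go closes them. Plates and jaws are both centred on y = q/2 of the clip.
- clip2_jaw (a joint): Jaw opening q of clip 2, m: 0 shut, 0.010 round the rail or two bin walls, 0.020 fully squeezed. Squeezing its two thumb plates together (54 mm over both when shut, 34 mm fully squeezed; 6 N shut, 14 N fully squeezed) spreads the jaws; letting go closes them. Plates and jaws are both centred on y = q/2 of the clip.
- clip3_jaw (a joint): Jaw opening q of clip 3, m: 0 shut, 0.010 round the rail or two bin walls, 0.020 fully squeezed. Squeezing its two thumb plates together (54 mm over both when shut, 34 mm fully squeezed; 6 N shut, 14 N fully squeezed) spreads the jaws; letting go closes them. Plates and jaws are both centred on y = q/2 of the clip.
- clip4_jaw (a joint): Jaw opening q of clip 4, m: 0 shut, 0.010 round the rail or two bin walls, 0.020 fully squeezed. Squeezing its two thumb plates together (54 mm over both when shut, 34 mm fully squeezed; 6 N shut, 14 N fully squeezed) spreads the jaws; letting go closes them. Plates and jaws are both centred on y = q/2 of the clip.
- rail: Clip rail fixed to the bench: an upright aluminium strip 10 mm thick (x), 300 mm long (y), top edge 60 mm above the bench, on a flat foot 70 mm wide (x) and 8 mm thick. Origin: centre of the underside. The four clips sit along it, about 80 mm apart, opening along its x.
- spray: Bystander: clear bottle, 68 mm diameter, 190 mm tall; origin at its foot.
- tape: Bystander: roll of yellow tape lying flat, 100 mm diameter, 48 mm high; origin centre of its underside.
- connector: Bystander: round black panel connector lying flat, 70 mm diameter, 30 mm high, with crossed slots; origin centre of its underside.
Not all that is in view belongs to the job. What is shaped like the clip2 but blue or red is not meant.

How it is judged (in metres and radians):
On the way:
1. every loose bin stands in the row beside the fixed bin, flush, let go and at rest ((y of bin1 in the frame of end_bin between 0.102 and 0.109 m or y of bin1 in the frame of end_bin between 0.207 and 0.214 m or y of bin1 in the frame of end_bin between 0.312 and 0.319 m or y of bin1 in the frame of end_bin between 0.417 and 0.424 m) and x of bin1 in the frame of end_bin between -0.006 and 0.006 m and height (world z) of each of bin1, bin2, bin3, bin4 below 0.004 m and angle between the y axis of each of bin1, bin2, bin3, bin4 and the y axis of end_bin, either way round below 0.05 rad and (y of bin2 in the frame of end_bin between 0.102 and 0.109 m or y of bin2 in the frame of end_bin between 0.207 and 0.214 m or y of bin2 in the frame of end_bin between 0.312 and 0.319 m or y of bin2 in the frame of end_bin between 0.417 and 0.424 m) and x of bin2 in the frame of end_bin between -0.006 and 0.006 m and (y of bin3 in the frame of end_bin between 0.102 and 0.109 m or y of bin3 in the frame of end_bin between 0.207 and 0.214 m or y of bin3 in the frame of end_bin between 0.312 and 0.319 m or y of bin3 in the frame of end_bin between 0.417 and 0.424 m) and x of bin3 in the frame of end_bin between -0.006 and 0.006 m and (y of bin4 in the frame of end_bin between 0.102 and 0.109 m or y of bin4 in the frame of end_bin between 0.207 and 0.214 m or y of bin4 in the frame of end_bin between 0.312 and 0.319 m or y of bin4 in the frame of end_bin between 0.417 and 0.424 m) and x of bin4 in the frame of end_bin between -0.006 and 0.006 m and (y of bin1 in the frame of end_bin between 0.102 and 0.109 m or y of bin2 in the frame of end_bin between 0.102 and 0.109 m or y of bin3 in the frame of end_bin between 0.102 and 0.109 m or y of bin4 in the frame of end_bin between 0.102 and 0.109 m) and (y of bin1 in the frame of end_bin between 0.207 and 0.214 m or y of bin2 in the frame of end_bin between 0.207 and 0.214 m or y of bin3 in the frame of end_bin between 0.207 and 0.214 m or y of bin4 in the frame of end_bin between 0.207 and 0.214 m) and (y of bin1 in the frame of end_bin between 0.312 and 0.319 m or y of bin2 in the frame of end_bin between 0.312 and 0.319 m or y of bin3 in the frame of end_bin between 0.312 and 0.319 m or y of bin4 in the frame of end_bin between 0.312 and 0.319 m) and linear speed of each of bin1, bin2, bin3, bin4 below 0.02 m/s and contact force between the fingers and bin1 below 0.5 N and contact force between the fingers and bin2 below 0.5 N and contact force between the fingers and bin3 below 0.5 N and contact force between the fingers and bin4 below 0.5 N), for 0.2 s.
At the end, for the whole second after the job is handed in: Every loose bin is in the closed row, within 4 mm of its flush place, 6 mm of in line, 0.05 rad of square; over each seam a clip, down within 5 mm, within 20 mm of mid seam, jaws 8.5 to 14.5 mm apart round both walls; all at rest ((y of bin1 in the frame of end_bin between 0.102 and 0.109 m or y of bin1 in the frame of end_bin between 0.207 and 0.214 m or y of bin1 in the frame of end_bin between 0.312 and 0.319 m or y of bin1 in the frame of end_bin between 0.417 and 0.424 m) and x of bin1 in the frame of end_bin between -0.006 and 0.006 m and height (world z) of each of bin1, bin2, bin3, bin4 below 0.004 m and angle between the y axis of each of bin1, bin2, bin3, bin4 and the y axis of end_bin, either way round below 0.05 rad and (y of bin2 in the frame of end_bin between 0.102 and 0.109 m or y of bin2 in the frame of end_bin between 0.207 and 0.214 m or y of bin2 in the frame of end_bin between 0.312 and 0.319 m or y of bin2 in the frame of end_bin between 0.417 and 0.424 m) and x of bin2 in the frame of end_bin between -0.006 and 0.006 m and (y of bin3 in the frame of end_bin between 0.102 and 0.109 m or y of bin3 in the frame of end_bin between 0.207 and 0.214 m or y of bin3 in the frame of end_bin between 0.312 and 0.319 m or y of bin3 in the frame of end_bin between 0.417 and 0.424 m) and x of bin3 in the frame of end_bin between -0.006 and 0.006 m and (y of bin4 in the frame of end_bin between 0.102 and 0.109 m or y of bin4 in the frame of end_bin between 0.207 and 0.214 m or y of bin4 in the frame of end_bin between 0.312 and 0.319 m or y of bin4 in the frame of end_bin between 0.417 and 0.424 m) and x of bin4 in the frame of end_bin between -0.006 and 0.006 m and (y of bin1 in the frame of end_bin between 0.102 and 0.109 m or y of bin2 in the frame of end_bin between 0.102 and 0.109 m or y of bin3 in the frame of end_bin between 0.102 and 0.109 m or y of bin4 in the frame of end_bin between 0.102 and 0.109 m) and (y of bin1 in the frame of end_bin between 0.207 and 0.214 m or y of bin2 in the frame of end_bin between 0.207 and 0.214 m or y of bin3 in the frame of end_bin between 0.207 and 0.214 m or y of bin4 in the frame of end_bin between 0.207 and 0.214 m) and (y of bin1 in the frame of end_bin between 0.312 and 0.319 m or y of bin2 in the frame of end_bin between 0.312 and 0.319 m or y of bin3 in the frame of end_bin between 0.312 and 0.319 m or y of bin4 in the frame of end_bin between 0.312 and 0.319 m) and ((y of clip1 in the frame of end_bin between 0.0425 and 0.0625 m and x of clip1 in the frame of end_bin between -0.02 and 0.02 m and z of clip1 in the frame of end_bin between 0.025 and 0.036 m and value of joint clip1_jaw between 0.0085 and 0.0145 m) or (y of clip2 in the frame of end_bin between 0.0425 and 0.0625 m and x of clip2 in the frame of end_bin between -0.02 and 0.02 m and z of clip2 in the frame of end_bin between 0.025 and 0.036 m and value of joint clip2_jaw between 0.0085 and 0.0145 m) or (y of clip3 in the frame of end_bin between 0.0425 and 0.0625 m and x of clip3 in the frame of end_bin between -0.02 and 0.02 m and z of clip3 in the frame of end_bin between 0.025 and 0.036 m and value of joint clip3_jaw between 0.0085 and 0.0145 m) or (y of clip4 in the frame of end_bin between 0.0425 and 0.0625 m and x of clip4 in the frame of end_bin between -0.02 and 0.02 m and z of clip4 in the frame of end_bin between 0.025 and 0.036 m and value of joint clip4_jaw between 0.0085 and 0.0145 m)) and ((y of clip1 in the frame of end_bin between 0.1475 and 0.1675 m and x of clip1 in the frame of end_bin between -0.02 and 0.02 m and z of clip1 in the frame of end_bin between 0.025 and 0.036 m and value of joint clip1_jaw between 0.0085 and 0.0145 m) or (y of clip2 in the frame of end_bin between 0.1475 and 0.1675 m and x of clip2 in the frame of end_bin between -0.02 and 0.02 m and z of clip2 in the frame of end_bin between 0.025 and 0.036 m and value of joint clip2_jaw between 0.0085 and 0.0145 m) or (y of clip3 in the frame of end_bin between 0.1475 and 0.1675 m and x of clip3 in the frame of end_bin between -0.02 and 0.02 m and z of clip3 in the frame of end_bin between 0.025 and 0.036 m and value of joint clip3_jaw between 0.0085 and 0.0145 m) or (y of clip4 in the frame of end_bin between 0.1475 and 0.1675 m and x of clip4 in the frame of end_bin between -0.02 and 0.02 m and z of clip4 in the frame of end_bin between 0.025 and 0.036 m and value of joint clip4_jaw between 0.0085 and 0.0145 m)) and ((y of clip1 in the frame of end_bin between 0.2525 and 0.2725 m and x of clip1 in the frame of end_bin between -0.02 and 0.02 m and z of clip1 in the frame of end_bin between 0.025 and 0.036 m and value of joint clip1_jaw between 0.0085 and 0.0145 m) or (y of clip2 in the frame of end_bin between 0.2525 and 0.2725 m and x of clip2 in the frame of end_bin between -0.02 and 0.02 m and z of clip2 in the frame of end_bin between 0.025 and 0.036 m and value of joint clip2_jaw between 0.0085 and 0.0145 m) or (y of clip3 in the frame of end_bin between 0.2525 and 0.2725 m and x of clip3 in the frame of end_bin between -0.02 and 0.02 m and z of clip3 in the frame of end_bin between 0.025 and 0.036 m and value of joint clip3_jaw between 0.0085 and 0.0145 m) or (y of clip4 in the frame of end_bin between 0.2525 and 0.2725 m and x of clip4 in the frame of end_bin between -0.02 and 0.02 m and z of clip4 in the frame of end_bin between 0.025 and 0.036 m and value of joint clip4_jaw between 0.0085 and 0.0145 m)) and (y of each of bin1, bin2, bin3, bin4 in the frame of end_bin below 0.365 m or (y of clip1 in the frame of end_bin between 0.3575 and 0.3775 m and x of clip1 in the frame of end_bin between -0.02 and 0.02 m and z of clip1 in the frame of end_bin between 0.025 and 0.036 m and value of joint clip1_jaw between 0.0085 and 0.0145 m) or (y of clip2 in the frame of end_bin between 0.3575 and 0.3775 m and x of clip2 in the frame of end_bin between -0.02 and 0.02 m and z of clip2 in the frame of end_bin between 0.025 and 0.036 m and value of joint clip2_jaw between 0.0085 and 0.0145 m) or (y of clip3 in the frame of end_bin between 0.3575 and 0.3775 m and x of clip3 in the frame of end_bin between -0.02 and 0.02 m and z of clip3 in the frame of end_bin between 0.025 and 0.036 m and value of joint clip3_jaw between 0.0085 and 0.0145 m) or (y of clip4 in the frame of end_bin between 0.3575 and 0.3775 m and x of clip4 in the frame of end_bin between -0.02 and 0.02 m and z of clip4 in the frame of end_bin between 0.025 and 0.036 m and value of joint clip4_jaw between 0.0085 and 0.0145 m)) and linear speed of each of bin1, bin2, bin3, bin4, clip1, clip2, clip3, clip4 below 0.02 m/s); the robot touches nothing.
It fails at once if the bottle is knocked away (more than 40 mm) (distance of spray from where it was at the start of the episode above 0.04 m).
It fails at once if the tape roll is knocked away (more than 40 mm) (distance of tape from where it was at the start of the episode above 0.04 m).
It fails at once if the panel connector is knocked away (more than 40 mm) (distance of connector from where it was at the start of the episode above 0.04 m).
Of bin1, bin2, bin3, bin4 only 3 to 4 are there at a start; the rules pass over those that are not, and their reading is None.
At some moment in a run one of bin1, bin2, bin3, bin4 may be knocked a few centimetres aside while the robot is not near it.
Once in a run the grip may slacken for a moment while it holds something.
It also fails if it takes over 210 s, if anything falls off the work surface, if the arm or the gripper's body presses on something with over 40 N, if the wrist force passes 120 N, or if a joint passes its speed limit or range.

ROBOT

A 6-joint arm with a two-finger parallel gripper is mounted at the origin on the work surface. World frame = base frame: x ahead of the robot, y to its left, z up, the work surface at z = 0. Lengths are in mm, angles in rad, forces in N, time in s.
With the tool pointing down it reaches from about 325 to 925 mm from the base axis. Payload 3.1 kg.
Tool frame: the origin (TCP) lies at the centre of the arm's flange, where the gripper is bolted on; the fingertips stand arm.finger_overhang ahead of it and the grasp point (between the pads) lies 155 mm ahead of it (arm.finger_overhang is the distance from the TCP to the fingertips, in mm); z points along the fingers, y is the line along which they close (so a half turn about z gives the same grasp; the last joint's range is limited). The gripper opens to 85 mm and grips with 20 to 120 N. Pads are 22 mm wide; open, the fingers measure 114 mm over their backs; the gripper's body (76 mm by 85 mm) begins 54 mm behind the grasp point. The pads swing forward as they close: fully open they stand 13 mm farther back than shut.
Start: joints at [1.162, 0.217, 1.613, -0, 1.311, -0.112], TCP at [182.77, 597.692, 404.7] pointing down, gripper open.
Joint ranges: [-2.75, 2.75], [-0.78, 2.1], [0.31, 2.55], [-1.13, 4.27], [0.13, 2.63], [-2.58, 2.58]. Speed limits (rad/s): [2.79, 2.79, 3.14, 3.14, 3.14, 3.14].

INTERFACE

Orientations are given as a 3x3 rotation matrix whose columns are the frame's x, y, z axes.
In Python, from station import arm gives the robot as it stands.
- The arm moves only by the tool apply_moves, never from a script. Its argument "moves" is a list of rows, each a list of 6 numbers: the shift along the tool's x, y, z in m, then the turn, a rotation vector about the tool's x, y, z in degrees. A call has 1 to 10 rows; each row is the pose to reach, as a shift and turn from the pose commanded when the call began, along the tool's axes at that moment; what a row does not reach only later rows make up. A row lasts 1/8 s, in which the tool goes at most 62.5 mm and 10.7 degrees, less where a joint would pass 70% of its speed; a pose out of reach is approached as far as the arm can. A call with a gripper value outside its range is refused whole. "gripper" is the opening, from 0 (shut) to 1 (fully open), set as the call begins (left out, the last holds). The fingers move at their own pace and stop on an object; "newtons" is the grip in N (left out, the last holds). Time passes only in rows, so rows that repeat a pose let the fingers close. It gives the time, the measured TCP pose, the force, the opening and the grip force at its end, in the units of the state.
- arm.state(): the state, without advancing time (a new reading comes with each control period).
- arm.capture(name): name is "scene" or "top" or "wrist"; returns the picture (480x640x3 uint8, blue, green, red); there is no depth.
- arm.camera_info(name): a dict with "vfov" (degrees; the focal length in pixels is half the picture's height over the tangent of half this angle, whatever the lens; pixels are square), "cx", "cy" (the principal point, pixels), "k1" (the pictures are not rectified: a ray, as slopes to the right and down, at radius r is drawn at 1 + k1 r^2 times it, then the intrinsics apply), "R" (3x3) and "t" (3): a world point X has camera coordinates R X + t; the wrist camera has in their place "tool_from_camera" (4x4, takes a point from camera to tool coordinates, whose origin is the TCP and whose axes are the flange's). Camera axes: x right, y down, z forward; pixel columns grow to the right and rows downward; lengths in mm; the calibration is good to about 2 mm. A picture is of the moment at which its call begins: read the wrist's pose just before it. camera_info takes no time and is no camera call.
- arm.job_done(): hands the job in; it is judged then, once.
The state is a dict: "time": time; "joint_pos": joint angles; "qd": joint speeds; "tau": joint torques, N m; "ee_pos": TCP position; "ee_rot": TCP orientation; "force": force on the tool from outside, world axes, zero at the start; "wrist_torque": the same for the moment, N m; "width": finger opening in mm; "finger_force": force on a finger pad.
Only numpy, scipy, OpenCV 4.12 (cv2) and the standard library are available. Lean on these libraries where they do the work, as an engineer would, in place of code of your own. Each camera call takes 0.05 s, during which the arm holds its last target. There are 200 camera calls.

## Working session

There is one attempt and no reset: what is moved stays moved. The work goes in short steps, Python scripts to look and compute and a tool call to move; the robot and the scene stay as the last step left them, time stands still between calls to the robot, and variables do not carry over. Pictures are saved under pics/ and viewed, at most 14 in all, crops included, and the job is handed in when it is done.

Besides the shell and the picture viewer there is one more tool, called as name(argument=value, ...) on one line, values as JSON. apply_moves: Moves the arm, as the interface text tells. Its arguments: {"type":"object","properties":{"moves":{"type":"array"},"gripper":{"type":"number"},"newtons":{"type":"number"}},"required":["moves"]}

```bash
ls; mkdir -p pics; python3 - <<'E'
from station import arm
import cv2
s=arm.state();print(s, arm.finger_overhang)
for n in("scene","top","wrist"):
    cv2.imwrite(f"pics/{n}0.png",arm.capture(n)); print(n,arm.camera_info(n))
E
```

```text
pics
{'time': 0.0, 'joint_pos': array([ 1.16177759e+00,  2.17749211e-01,  1.61497866e+00, -4.06722488e-05,
        1.31130353e+00, -1.12191876e-01]), 'qd': array([-0.00039525,  0.00128615, -0.00032305, -0.00040446, -0.00118149,
       -0.00163207]), 'tau': array([-2.09953851e-04, -3.96844482e+01, -3.03857481e+01, -2.29310126e-04,
        9.67626460e-03, -1.06446163e-05]), 'ee_pos': array([182.61534697, 597.28698457, 403.34758723]), 'ee_rot': array([[-9.56272361e-01,  2.92476154e-01, -9.33843212e-04],
       [ 2.92477551e-01,  9.56269735e-01, -2.25321026e-03],
       [ 2.33995731e-04, -2.42781087e-03, -9.99997025e-01]]), 'force': array([-0.00064254,  0.08513683, -0.39153151]), 'wrist_torque': array([ 0.0432293 ,  0.04058342, -0.00397074]), 'finger_force': 0.0, 'width': 85.57007482765631} 173.4
scene {'vfov': 50.195583063455594, 'cx': 321.41739545019783, 'cy': 241.2419639023337, 'k1': -0.10649826057035067, 'R': array([[ 0.45143187,  0.89230199, -0.00253591],
       [ 0.59081967, -0.3010338 , -0.74853909],
       [-0.66868631,  0.33641614, -0.66308581]]), 't': array([-216.80574839, -305
[... 158 characters left out ...]
982926e-03, -9.99995392e-01,  2.81366170e-03],
       [-9.85768911e-01,  6.50621161e-04, -1.68104818e-01],
       [ 1.68102213e-01, -2.96523102e-03, -9.85765111e-01]]), 't': array([ -27.59117891,  559.28366323, 1058.17328612])}
wrist {'vfov': 64.6565886234618, 'cx': 319.1254330038425, 'cy': 234.4907207185976, 'k1': -0.07953172769512268, 'tool_from_camera': array([[-1.07197115e-03, -9.58802905e-01, -2.84070133e-01,
         7.35676025e+01],
       [ 9.99999389e-01, -1.10420521e-03, -4.66621659e-05,
        -7.93224049e-01],
       [-2.68931901e-04, -2.84070010e-01,  9.58803503e-01,
         3.12773961e+01],
       [ 0.00000000e+00,  0.00000000e+00,  0.00000000e+00,
         1.00000000e+00]])}
```

View pics/top0.png

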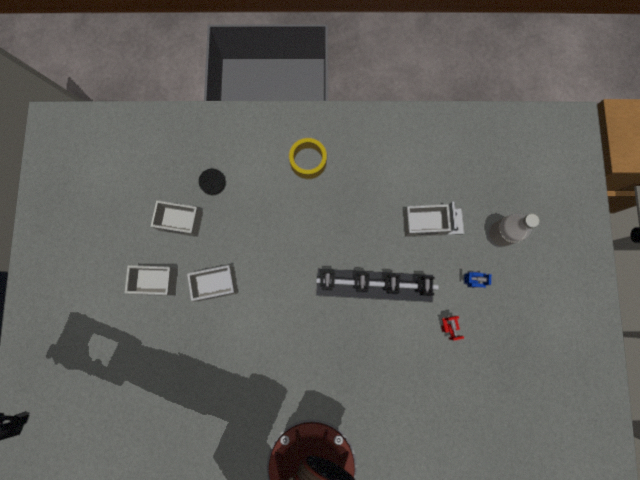

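View pics/scene0.png

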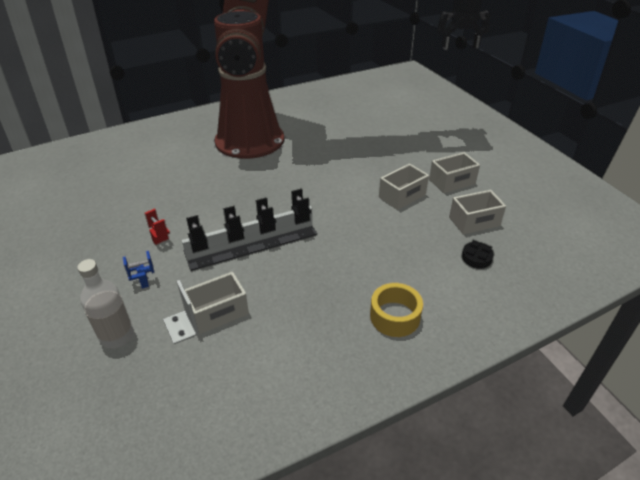

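```bash
cat > h.py <<'E'
import numpy as np, cv2
from station import arm
from scipy.optimize import minimize
def cam(name):
    i=arm.camera_info(name); f=240/np.tan(np.radians(i["vfov"])/2)
    if name=="wrist":
        s=arm.state(); T=np.eye(4); T[:3,:3]=s["ee_rot"]; T[:3,3]=s["ee_pos"]
        M=np.linalg.inv(T@i["tool_from_camera"]); R,t=M[:3,:3],M[:3,3]
    else: R,t=np.array(i["R"]),np.array(i["t"])
    return dict(f=f,cx=i["cx"],cy=i["cy"],k=i["k1"],R=R,t=t)
def shot(name,fn=None):
    c=cam(name); im=arm.capture(name)
    if fn: cv2.imwrite("pics/"+fn,im); np.save("pics/"+fn[:-4]+".npy",c,allow_pickle=True)
    return c,im
def proj(c,P):
    p=np.atleast_2d(P)@c["R"].T+c["t"]; u=p[:,:2]/p[:,2:]; r=(u**2).sum(1,keepdims=True)
    return u*(1+c["k"]*r)*c["f"]+[c["cx"],c["cy"]]
def ray(c,px,z):
    d=(np.atleast_2d(np.asarray(px,float))-[c["cx"],c["cy"]])/c["f"]; u=d.copy()
    for _ in range(20): u=d/(1+c["k"]*(u**2).sum(1,keepdims=True))
    v=np.c_[u,np.ones(len(u))]@c["R"]; o=-c["R"].T@c["t"]
    return (o+v*((z-o[2])/v[:,2])[:,None])[:,:2]
def box(x,y,a,dx=68,dy=105,h=60):
    q=np.array([[sx*dx/2,sy*dy/2] for sx,sy in((-1,-1),(1,-1),(1,1),(-1,1))])
    R=np.array([[np.cos(a),-np.sin(a)],[np.sin(a),np.cos(a)]]); q=q@R.T+[x,y]
    return np.r_[np.c_[q,np.zeros(4)],np.c_[q,np.full(4,h)]]
def fitbox(c,mask,p0,S=4):
    """IoU fit of a bin silhouette to a mask; returns x,y,yaw,iou"""
    h=cv2.convexHull(proj(c,box(*p0)).astype(np.float32))[:,0]; lo=np.floor(h.min(0)-25).astype(int); hi=np.ceil(h.max(0)+25).astype(int)
    lo=np.maximum(lo,0); m=mask[lo[1]:hi[1],lo[0]:hi[0]].astype(np.float32)
    m=cv2.resize(m,None,fx=S,fy=S,interpolation=cv2.INTER_LINEAR)>.5
    def cost(p):
        k=cv2.convexHull(((proj(c,box(p[0],p[1],p[2]/100))-lo+.5)*S).astype(np.float32))
        g=np.zeros(m.shape,np.uint8); cv2.fillConvexPoly(g,(k*16).round().astype(np.int32),1,shift=4); g=g>0
        return 1-(g&m).sum()/(g|m).sum()
    best=None
    x0=np.array([p0[0],p0[1],p0[2]*100])
    for _ in range(3):
        r=minimize(cost,x0,method="Nelder-Mead",options=dict(initial_simplex=x0+np.array([[0,0,0],[12,0,0],[0,12,0],[0,0,15]]),xatol=.05,fatol=1e-4)); x0=r.x
    return r.x[0],r.x[1],r.x[2]/100,1-r.fun
def whites(im,th=105,amin=300):
    hsv=cv2.cvtColor(im,cv2.COLOR_BGR2HSV); m=((hsv[...,2]>th)&(hsv[...,1]<40)).astype(np.uint8)
    cs,_=cv2.findContours(m,cv2.RETR_EXTERNAL,cv2.CHAIN_APPROX_NONE); out=[]
    for q in cs:
        if cv2.contourArea(q)>amin:
            g=np.zeros_like(m); cv2.drawContours(g,[q],-1,1,-1); out.append((cv2.minAreaRect(q),g))
    return out
E
python3 - <<'E'
from h import *
c=cam("top"); im=cv2.imread("pics/top0.png")
print(im[300,400],im[200,176],im[217,176],im[206,180])
for th in (120,150):
  for r,g in whites(im,th,300):
    if r[0][1]<110 or r[1][0]*r[1][1]>4000: continue
    x,y=ray(c,[r[0]],30)[0]; print(th,np.round(r[0],1),np.round(r[1],1),np.round([x,y]),np.round(fitbox(c,g,(x,y,0)),3))
# rail ends & clips
print(np.round(ray(c,[(317,282),(437,288)],60)),np.round(ray(c,[(329,279),(363,282),(393,283),(427,285)],90)))
print(np.round(ray(c,[(308,157),(212,181),(515,232)],20)))
cr=im[190:310,115:245]; cv2.imwrite("pics/c1.png",np.hstack([cv2.resize(im[195:305,120:245],None,fx=4,fy=4,interpolation=2)]))
E
```

```text
[89 90 88] [105 109 106] [165 169 169] [110 114 116]
120 [209.4 282.7] [28.4 44. ] [443. 257.] [4.42582e+02 2.52723e+02 1.86000e-01 8.72000e-01]
120 [146.5 279.8] [43.9 28.6] [450. 417.] [ 4.49631e+02  4.06987e+02 -4.20000e-02  8.39000e-01]
120 [435.5 219. ] [33.  54.9] [ 607. -322.] [ 6.11798e+02 -3.11433e+02  9.30000e-02  7.20000e-01]
120 [172.8 216. ] [42.5 27.5] [616. 359.] [ 6.13424e+02  3.55657e+02 -2.01000e-01  8.01000e-01]
150 [152.5 280.5] [25. 31.] [449. 401.] [ 4.47196e+02  3.76655e+02 -1.30000e-01  3.93000e-01]
150 [213.7 280.7] [25.6 33.5] [448. 246.] [ 4.46243e+02  2.30310e+02 -1.49000e-01  4.26000e-01]
150 [424.7 221.6] [18.7 31.3] [ 600. -294.] [ 5.99734e+02 -2.87265e+02  5.75000e-01  4.26000e-01]
150 [178.6 216.2] [29.5 25.2] [615. 344.] [ 6.16113e+02  3.50112e+02 -4.97000e-01  3.73000e-01]
[[ 443.  -15.]
 [ 428. -310.]] [[ 448.  -44.]
 [ 441. -126.]
 [ 438. -197.]
 [ 433. -279.]]
[[ 779.    9.]
 [ 712.  264.]
 [ 575. -531.]]
```

```bash
cat >> h.py <<'E'
def plan(*targets):
    """targets: (x,y,z tcp, heading deg of tool y) -> row from present pose"""
    s=arm.state(); R=s["ee_rot"]; h0=np.degrees(np.arctan2(R[1,1],R[0,1]))
    print("now",np.round(s["ee_pos"],1),"head",round(h0,2),"t",round(s["time"],2),"w",round(s["width"],1),"F",np.round(s["force"],1))
    for x,y,z,h in targets:
        d=np.array([x,y,z])-s["ee_pos"]; t=-((h-h0+180)%360-180); l=R.T@d/1000
        print([*np.round(l,4).tolist(),round(-R[:,0]@[0,0,1]*0,1),0,round(t,1)],"rows",int(np.ceil(max(np.abs(l).max()/.0625,abs(t)/10.7))))
E
python3 -c "
from h import *
plan((520,350,450,0))"
```

```text
now [182.6 597.4 403.6] head 73.0 t 0.15 w 85.2 F [-0.9 -0.4 -0.2]
[-0.3949, -0.138, -0.0462, np.float64(-0.0), 0, np.float64(73.0)] rows 7
```

apply_moves(moves=[[-0.1,-0.035,-0.046,0,0,20],[-0.395,-0.138,-0.046,0,0,73],[-0.395,-0.138,-0.046,0,0,73],[-0.395,-0.138,-0.046,0,0,73],[-0.395,-0.138,-0.046,0,0,73],[-0.395,-0.138,-0.046,0,0,73],[-0.395,-0.138,-0.046,0,0,73],[-0.395,-0.138,-0.046,0,0,73],[-0.395,-0.138,-0.046,0,0,73],[-0.395,-0.138,-0.046,0,0,73]], gripper=1, newtons=40)

```text
time: 1.4
ee_pos: [519.0, 351.2, 450.3]
ee_rot: [[-0.002, 1.0, -0.001], [1.0, 0.002, -0.0], [-0.0, -0.001, -1.0]]
force: [-0.3, -0.4, -0.5]
width: 85.6
finger_force: 0.0
```

```bash
python3 -c "
from h import *
c,im=shot('wrist','w1.png')
for p in ((442,253,.1),(450,407,0),(615,357,-.15)): print(proj(c,box(*p)[4:]).round().tolist())
plan((520,-170,450,0))"
```

```text
[[224.0, 339.0], [286.0, 334.0], [272.0, 242.0], [206.0, 248.0]]
[[215.0, 197.0], [285.0, 197.0], [282.0, 81.0], [207.0, 82.0]]
[[376.0, 241.0], [442.0, 251.0], [468.0, 146.0], [397.0, 134.0]]
now [519.  351.3 450.5] head 0.13 t 1.45 w 85.5 F [-0.4  0.2 -0.5]
[-0.5213, -0.0002, 0.0005, np.float64(0.0), 0, np.float64(0.1)] rows 9
```

View pics/w1.png

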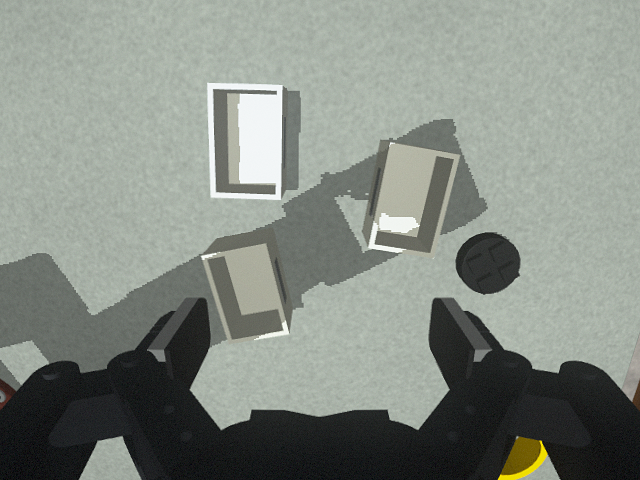

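```bash
cat >> h.py <<'E'
from scipy.optimize import least_squares
def fitc(c,px,p0,dx=68,dy=105,h=60):
    """pose from 4 rim corner pixels (order -- +- ++ -+ in box frame)"""
    f=lambda p:(proj(c,box(p[0],p[1],p[2]/100,dx,dy,h)[4:])-px).ravel()
    r=least_squares(f,[p0[0],p0[1],p0[2]*100],loss="soft_l1"); return r.x[0],r.x[1],r.x[2]/100,np.sqrt((f(r.x)**2).mean())
E
python3 -c "
from h import *
c=np.load('pics/w1.npy',allow_pickle=True).item()
print(fitc(c,[(224,340),(289,333),(269,242),(202,257)],(442,253,.1)))
print(fitc(c,[(211,197),(283,199),(285,86),(208,83)],(450,407,0)))
print(fitc(c,[(370,248),(432,252),(460,155),(389,143)],(615,357,-.15)))
"
```

```text
(np.float64(441.32863875354457), np.float64(251.77943588343774), np.float64(0.16085956379489225), np.float64(2.178629200706552))
(np.float64(449.49218692374825), np.float64(405.09205213466373), np.float64(-0.041673710303877544), np.float64(0.8105661559814387))
(np.float64(607.6883702247351), np.float64(348.97142730486047), np.float64(-0.1537621759298593), np.float64(2.3930676256297825))
```

apply_moves(moves=[[-0.521,0,0,0,0,0],[-0.521,0,0,0,0,0],[-0.521,0,0,0,0,0],[-0.521,0,0,0,0,0],[-0.521,0,0,0,0,0],[-0.521,0,0,0,0,0],[-0.521,0,0,0,0,0],[-0.521,0,0,0,0,0],[-0.521,0,0,0,0,0],[-0.521,0,0,0,0,0]])

```text
time: 2.7
ee_pos: [520.1, -170.8, 450.6]
ee_rot: [[0.001, 1.0, -0.0], [1.0, -0.001, 0.001], [0.001, -0.0, -1.0]]
force: [0.8, 1.0, 0.3]
width: 85.8
finger_force: 0.0
```

```bash
python3 -c "
from h import *
c,im=shot('wrist','w2.png')
print(proj(c,box(607,-304,0)[4:]).round().tolist())
"
```

```text
[[368.0, 365.0], [429.0, 364.0], [438.0, 278.0], [373.0, 278.0]]
```

View pics/w2.png

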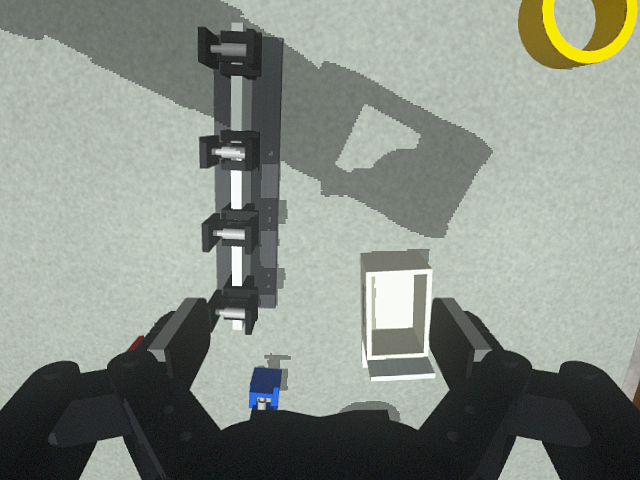

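apply_moves(moves=[[-0.08,0.04,0.03,0,0,0],[-0.08,0.04,0.03,0,0,0],[-0.08,0.04,0.03,0,0,0],[-0.08,0.04,0.03,0,0,0]])

```text
time: 3.25
ee_pos: [560.4, -248.6, 420.8]
ee_rot: [[-0.002, 1.0, -0.0], [1.0, 0.002, 0.001], [0.001, -0.0, -1.0]]
force: [0.2, -0.1, 0.7]
width: 85.5
finger_force: 0.0
```

```bash
python3 -c "
from h import *
c,im=shot('wrist','w3.png')
q=proj(c,box(607,-304,0)[4:]); print(q.round().tolist())
a=(q.min(0)-35).astype(int);b=(q.max(0)+45).astype(int); print(a,b)
k=im[a[1]:b[1],a[0]:b[0]]; s=4; cv2.imwrite('pics/w3c.png',cv2.resize(k,None,fx=s,fy=s,interpolation=2)[:600,:800]); print(k.shape)
print(plan((440,-160,450,0)))
"
```

```text
[[334.0, 316.0], [403.0, 316.0], [411.0, 211.0], [335.0, 210.0]]
[298 175] [456 361]
(186, 158, 3)
now [ 560.3 -248.7  421.2] head 0.13 t 3.3 w 85.3 F [-0.1  0.   0.2]
[0.089, -0.1201, -0.0288, np.float64(-0.0), 0, np.float64(0.1)] rows 2
None
```

View pics/w3c.png

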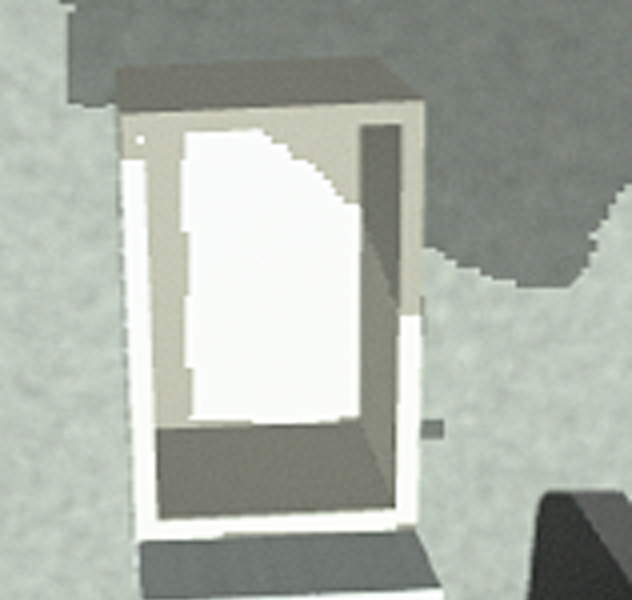

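```bash
python3 -c "
from h import *
c=np.load('pics/w3.npy',allow_pickle=True).item()
print(fitc(c,[(332.,310),(402.2,306.4),(404.3,200.3),(328.2,203.2)],(607,-304,0)))
im=cv2.imread('pics/w3.png'); 
print(plan((450,407,450,-2)))
"
```

```text
(np.float64(602.8222461539981), np.float64(-295.8578520782432), np.float64(0.045737379791397526), np.float64(0.24300435420669808))
now [ 560.3 -248.7  421.2] head 0.13 t 3.3 w 85.3 F [-0.1  0.   0.2]
[0.6559, -0.1088, -0.0284, np.float64(-0.0), 0, np.float64(2.1)] rows 11
None
```

```bash
python3 -c "
import cv2
im=cv2.imread('pics/w1.png')[135:345,195:470]; cv2.imwrite('pics/w1c.png',cv2.resize(im,(770,588),interpolation=2))"
```

```text
(no output)
```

View pics/w1c.png

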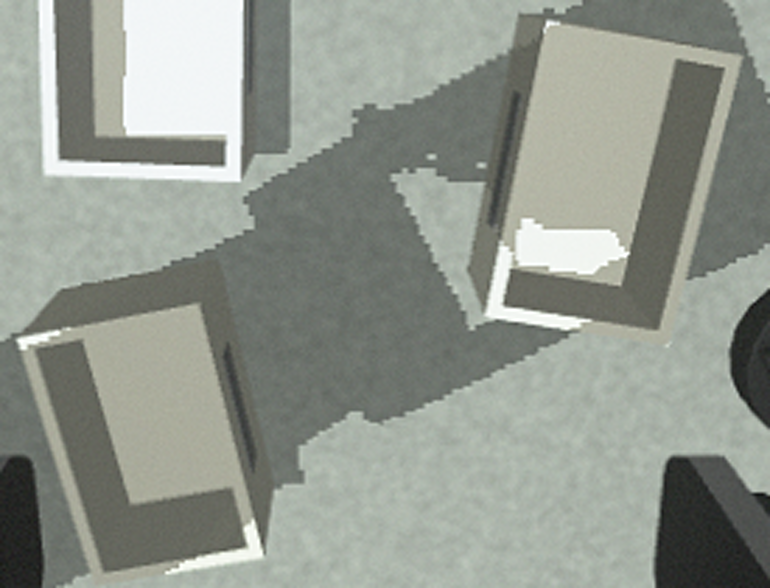

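```bash
python3 -c "
from h import *
c=np.load('pics/w1.npy',allow_pickle=True).item()
a=fitc(c,[(229.6,341.4),(289.3,333.2),(266.4,243.9),(202.1,258.2)],(442,253,.1))
b=fitc(c,[(210.7,197.5),(280.7,199.6),(283.5,86),(208,83)],(450,407,0))
d=fitc(c,[(368.6,248.6),(432.9,258.2),(460,154.6),(390.7,142.1)],(615,357,-.15))
print(np.round([a,b,d],3))
plan((a[0],a[1],320,np.degrees(a[2])),(a[0],a[1],190,np.degrees(a[2])))
"
```

```text
[[ 4.41832e+02  2.49134e+02  2.03000e-01  1.44100e+00]
 [ 4.48513e+02  4.04834e+02 -4.60000e-02  3.53000e-01]
 [ 6.08027e+02  3.48894e+02 -1.61000e-01  4.07000e-01]]
now [ 560.3 -248.7  421.2] head 0.13 t 3.3 w 85.3 F [-0.1  0.   0.2]
[0.498, -0.1173, 0.1015, np.float64(-0.0), 0, np.float64(-11.5)] rows 8
[0.4979, -0.1174, 0.2315, np.float64(-0.0), 0, np.float64(-11.5)] rows 8
```

apply_moves(moves=[[0.498,-0.117,0.1,0,0,-11.5],[0.498,-0.117,0.1,0,0,-11.5],[0.498,-0.117,0.1,0,0,-11.5],[0.498,-0.117,0.1,0,0,-11.5],[0.498,-0.117,0.1,0,0,-11.5],[0.498,-0.117,0.1,0,0,-11.5],[0.498,-0.117,0.1,0,0,-11.5],[0.498,-0.117,0.1,0,0,-11.5],[0.498,-0.117,0.1,0,0,-11.5],[0.498,-0.117,0.1,0,0,-11.5]])

```text
time: 4.55
ee_pos: [441.4, 249.2, 321.1]
ee_rot: [[-0.204, 0.979, 0.0], [0.979, 0.204, 0.0], [0.0, 0.0, -1.0]]
force: [-0.2, -1.5, 0.3]
width: 85.6
finger_force: 0.0
```

```bash
python3 -c "
from h import *
plan((441.8,249.1,190,11.6))
c,im=shot('wrist','w4.png')
"
```

```text
now [441.4 249.2 321.1] head 11.78 t 4.55 w 85.6 F [-0.2 -1.5  0.3]
[-0.0002, 0.0003, 0.1311, np.float64(-0.0), 0, np.float64(0.2)] rows 3
```

View pics/w4.png

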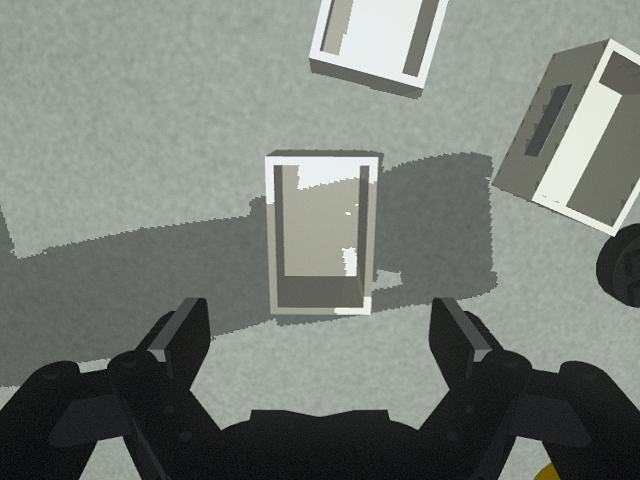

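apply_moves(moves=[[0,0,0.05,0,0,0],[0,0,0.1,0,0,0],[0,0,0.13,0,0,0],[0,0,0.13,0,0,0],[0,0,0.13,0,0,0]])

```text
time: 5.22
ee_pos: [444.3, 247.0, 192.4]
ee_rot: [[-0.198, 0.98, 0.003], [0.98, 0.198, 0.001], [0.0, 0.003, -1.0]]
force: [0.5, 1.3, 0.1]
width: 85.6
finger_force: 0.0
```

apply_moves(moves=[[0,0,0,0,0,0],[0,0,0,0,0,0],[0,0,0,0,0,0],[0,0,0,0,0,0],[0,0,0,0,0,0],[0,0,0,0,0,0],[0,0,-0.06,0,0,0],[0,0,-0.12,0,0,0],[0,0,-0.13,0,0,0]], gripper=0, newtons=60)

```text
time: 6.35
ee_pos: [445.0, 248.1, 326.4]
ee_rot: [[-0.2, 0.98, 0.011], [0.98, 0.199, 0.004], [0.002, 0.011, -1.0]]
force: [0.2, -0.2, -2.1]
width: 67.5
finger_force: 69.7
```

```bash
python3 -c "
from h import *
plan((598,-181,310,2.6),(598,-181,191,2.6))
c,im=shot('wrist','w5.png')
"
```

```text
now [445.  248.1 326.4] head 11.51 t 6.35 w 67.5 F [ 0.2 -0.2 -2.1]
[-0.451, 0.0641, 0.0162, np.float64(-0.0), 0, np.float64(8.9)] rows 8
[-0.4512, 0.0628, 0.1352, np.float64(-0.0), 0, np.float64(8.9)] rows 8
```

apply_moves(moves=[[-0.451,0.064,0,0,0,8.9],[-0.451,0.064,0,0,0,8.9],[-0.451,0.064,0,0,0,8.9],[-0.451,0.064,0,0,0,8.9],[-0.451,0.064,0,0,0,8.9],[-0.451,0.064,0,0,0,8.9],[-0.451,0.064,0,0,0,8.9],[-0.451,0.064,0,0,0,8.9],[-0.451,0.064,0,0,0,8.9],[-0.451,0.064,0,0,0,8.9]])

```text
time: 7.65
ee_pos: [594.8, -180.3, 319.1]
ee_rot: [[-0.046, 0.999, -0.003], [0.999, 0.046, 0.002], [0.002, -0.003, -1.0]]
force: [-0.5, -0.1, -2.3]
width: 67.3
finger_force: 69.5
```

```bash
python3 -c "
from h import *
plan((597.6,-176,310,2.6),(597.6,-176,192,2.6))
c,im=shot('wrist','w5.png'); c,im=shot('top','t5.png')
"
```

```text
now [ 594.8 -180.3  319.1] head 2.66 t 7.65 w 67.3 F [-0.5 -0.1 -2.3]
[0.0041, 0.003, 0.0091, np.float64(-0.0), 0, np.float64(0.1)] rows 1
[0.0038, 0.0033, 0.1271, np.float64(-0.0), 0, np.float64(0.1)] rows 3
```

View pics/w5.png

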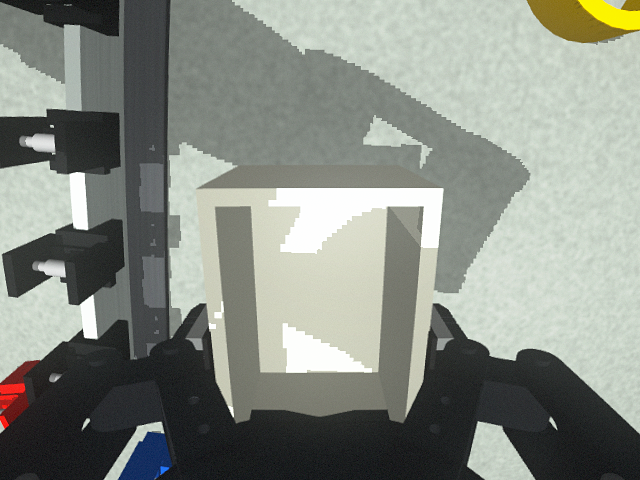

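```bash
python3 -c "
from h import *
c=np.load('pics/w5.npy',allow_pickle=True).item()
print(ray(c,[(198,188),(443,188)],188.5))
print(arm.state()['ee_pos'])"
```

```text
[[ 558.17655309 -126.09715604]
 [ 623.35417478 -123.09852706]]
[ 595.16936647 -180.02087982  319.94907074]
```

apply_moves(moves=[[0.008,0.003,0.05,0,0,0],[0.008,0.003,0.1,0,0,0],[0.008,0.003,0.12,0,0,0],[0.008,0.003,0.127,0,0,0],[0.008,0.003,0.128,0,0,0],[0.008,0.003,0.128,0,0,0]])

```text
time: 8.5
ee_pos: [599.5, -174.3, 194.8]
ee_rot: [[-0.045, 0.999, 0.004], [0.999, 0.045, -0.002], [-0.002, 0.004, -1.0]]
force: [-0.1, -0.6, -1.6]
width: 67.1
finger_force: 69.4
```

apply_moves(moves=[[-0.008,-0.002,0.003,0,0,0],[-0.014,-0.002,0.003,0,0,0],[-0.017,-0.002,0.003,0,0,0],[-0.017,-0.002,0.003,0,0,0]])

```text
time: 9.0
ee_pos: [598.9, -191.5, 193.2]
ee_rot: [[-0.044, 0.999, 0.005], [0.999, 0.044, -0.0], [-0.0, 0.005, -1.0]]
force: [0.0, 2.9, 7.0]
width: 67.1
finger_force: 70.3
```

apply_moves(moves=[[-0.002,0,0,0,0,0],[-0.004,0,0,0,0,0],[-0.004,0,0,0,0,0]])

```text
time: 9.38
ee_pos: [599.1, -193.7, 193.2]
ee_rot: [[-0.045, 0.999, 0.004], [0.999, 0.045, 0.003], [0.003, 0.004, -1.0]]
force: [-0.9, 10.3, 8.5]
width: 67.3
finger_force: 70.8
```

apply_moves(moves=[[0,0,0,0,0,0],[0,0,0,0,0,0],[0,0,0,0,0,0],[0,0,0,0,0,0],[0,0,-0.05,0,0,0],[0,0,-0.11,0,0,0],[0.03,0,-0.17,0,0,0],[0.03,0,-0.2,0,0,0],[0.03,0,-0.2,0,0,0]], gripper=1)

```text
time: 10.5
ee_pos: [597.1, -165.1, 394.4]
ee_rot: [[-0.046, 0.999, 0.008], [0.999, 0.046, -0.003], [-0.004, 0.008, -1.0]]
force: [0.6, -0.1, -0.2]
width: 85.5
finger_force: 0.0
```

```bash
python3 -c "
from h import *
c,im=shot('wrist','w6.png')
q=proj(c,box(598,-191,.0457)[4:]);print(q.round().tolist())
plan((608,348.9,320,-9.2),(608,348.9,190,-9.2))
"
```

```text
[[279.0, 299.0], [356.0, 299.0], [360.0, 180.0], [275.0, 180.0]]
now [ 596.3 -165.1  391.4] head 2.6 t 10.55 w 85.7 F [-0.5  0.5 -0.5]
[0.5131, 0.0348, 0.0707, np.float64(0.0), 0, np.float64(11.8)] rows 9
[0.5133, 0.0344, 0.2007, np.float64(0.0), 0, np.float64(11.8)] rows 9
```

View pics/w6.png

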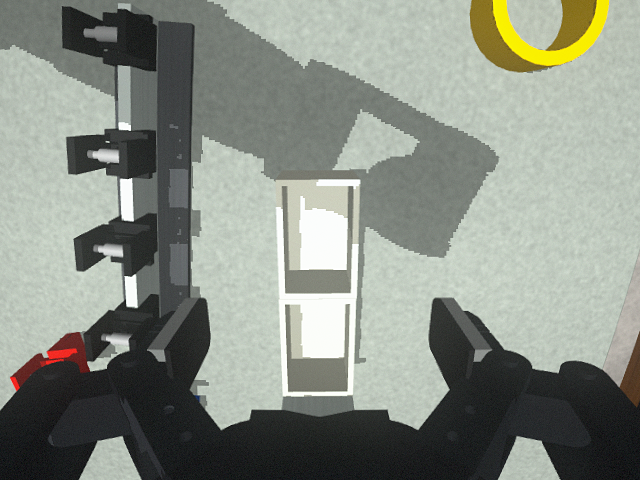

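apply_moves(moves=[[0.513,0.035,0.07,0,0,11.8],[0.513,0.035,0.07,0,0,11.8],[0.513,0.035,0.07,0,0,11.8],[0.513,0.035,0.07,0,0,11.8],[0.513,0.035,0.07,0,0,11.8],[0.513,0.035,0.07,0,0,11.8],[0.513,0.035,0.07,0,0,11.8],[0.513,0.035,0.07,0,0,11.8],[0.513,0.035,0.07,0,0,11.8],[0.513,0.035,0.07,0,0,11.8]])

```text
time: 11.8
ee_pos: [606.8, 349.6, 316.7]
ee_rot: [[0.158, 0.987, -0.004], [0.987, -0.158, -0.002], [-0.003, -0.004, -1.0]]
force: [-0.4, -1.3, -0.8]
width: 85.2
finger_force: 0.0
```

```bash
python3 -c "
from h import *
plan((608,348.9,190.5,-9.2))
c,im=shot('wrist','w7.png')
q=proj(c,box(608,348.9,-.161)[4:]).round();print(q.tolist())
a=q.min(0).astype(int)-40;b=q.max(0).astype(int)+40
print(plan(), [(r[0],r[1],r[2]) for r,g in whites(im,130,800)])
k=im[a[1]:b[1],a[0]:b[0]].copy()
cv2.polylines(k,[(q-a).astype(np.int32)],True,(0,0,255),1); print(k.shape); cv2.imwrite('pics/w7c.png',cv2.resize(k,None,fx=2,fy=2))
"
```

```text
now [606.8 349.6 316.7] head -9.09 t 11.8 w 85.2 F [-0.4 -1.3 -0.8]
[-0.0001, 0.0017, 0.1262, np.float64(0.0), 0, np.float64(0.1)] rows 3
[[273.0, 317.0], [375.0, 317.0], [383.0, 157.0], [267.0, 156.0]]
now [607.4 348.3 317.5] head -9.18 t 11.85 w 85.3 F [ 0.4 -1.2  0.1]
None [((319.5, 214.5), (429.0, 639.0), 90.0)]
(241, 196, 3)
```

View pics/w7c.png

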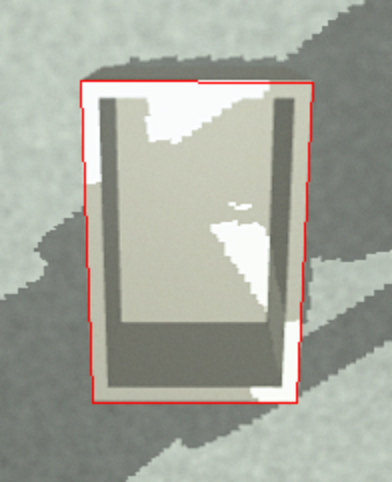

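apply_moves(moves=[[0,0.001,0.05,0,0,0],[0,0.001,0.1,0,0,0],[0,0.001,0.127,0,0,0],[0,0.001,0.127,0,0,0],[0,0.001,0.127,0,0,0]])

```text
time: 12.48
ee_pos: [609.9, 347.8, 194.4]
ee_rot: [[0.162, 0.987, 0.002], [0.987, -0.162, 0.001], [0.001, 0.002, -1.0]]
force: [0.9, -0.2, 0.7]
width: 85.3
finger_force: 0.0
```

apply_moves(moves=[[0,0,0,0,0,0],[0,0,0,0,0,0],[0,0,0,0,0,0],[0,0,0,0,0,0],[0,0,0,0,0,0],[0,0,0,0,0,0],[0,0,-0.06,0,0,0],[0,0,-0.12,0,0,0],[0,0,-0.13,0,0,0],[0,0,-0.13,0,0,0]], gripper=0, newtons=60)

```text
time: 13.72
ee_pos: [608.5, 349.0, 323.0]
ee_rot: [[0.16, 0.987, 0.001], [0.987, -0.16, 0.0], [0.0, 0.001, -1.0]]
force: [-1.1, 0.6, -3.8]
width: 67.0
finger_force: 69.7
```

```bash
python3 -c "
from h import *
plan((592.3,-66,315,2.6),(592.3,-66,191,2.6))
"
```

```text
now [608.5 349.  323. ] head -9.19 t 13.72 w 67.0 F [-1.1  0.6 -3.8]
[-0.4122, 0.0503, 0.0079, np.float64(-0.0), 0, np.float64(-11.8)] rows 7
[-0.4123, 0.0503, 0.1319, np.float64(-0.0), 0, np.float64(-11.8)] rows 7
```

apply_moves(moves=[[-0.412,0.05,0,0,0,-11.8],[-0.412,0.05,0,0,0,-11.8],[-0.412,0.05,0,0,0,-11.8],[-0.412,0.05,0,0,0,-11.8],[-0.412,0.05,0,0,0,-11.8],[-0.412,0.05,0,0,0,-11.8],[-0.412,0.05,0,0,0,-11.8],[-0.412,0.05,0,0,0,-11.8],[-0.412,0.05,0,0,0,-11.8]])

```text
time: 14.85
ee_pos: [591.0, -65.3, 319.7]
ee_rot: [[-0.045, 0.999, -0.005], [0.999, 0.045, 0.002], [0.002, -0.005, -1.0]]
force: [0.1, 0.6, -2.6]
width: 66.8
finger_force: 69.4
```

```bash
python3 -c "
from h import *
plan((592.3,-66,190,2.6),(593.2,-84,190,2.6))
"
```

```text
now [591.  -65.3 319.7] head 2.57 t 14.85 w 66.8 F [ 0.1  0.6 -2.6]
[-0.001, 0.0019, 0.1297, np.float64(-0.0), 0, np.float64(-0.0)] rows 3
[-0.0191, 0.002, 0.1297, np.float64(-0.0), 0, np.float64(-0.0)] rows 3
```

apply_moves(moves=[[0,0.001,0.05,0,0,0],[0,0.001,0.1,0,0,0],[0,0.001,0.12,0,0,0],[0,0.001,0.128,0,0,0],[0,0.001,0.129,0,0,0],[-0.008,0.001,0.129,0,0,0],[-0.016,0.001,0.129,0,0,0],[-0.02,0.001,0.129,0,0,0],[-0.022,0.001,0.129,0,0,0],[-0.022,0.001,0.129,0,0,0]])

```text
time: 16.1
ee_pos: [595.6, -86.4, 195.8]
ee_rot: [[-0.044, 0.999, 0.004], [0.999, 0.044, 0.004], [0.003, 0.004, -1.0]]
force: [-0.5, 9.6, 6.9]
width: 67.5
finger_force: 71.1
```

apply_moves(moves=[[-0.002,0,0,0,0,0],[-0.003,0,0,0,0,0],[-0.003,0,0,0,0,0]])

```text
time: 16.48
ee_pos: [595.6, -87.1, 195.8]
ee_rot: [[-0.045, 0.999, 0.003], [0.999, 0.045, 0.008], [0.008, 0.003, -1.0]]
force: [-0.9, 18.2, 9.8]
width: 67.3
finger_force: 71.3
```

apply_moves(moves=[[0.001,-0.002,0,0,0,0],[0.001,-0.002,0,0,0,0],[0,-0.002,0,0,0,0],[0,-0.002,0,0,0,0]])

```text
time: 16.98
ee_pos: [594.6, -87.1, 195.9]
ee_rot: [[-0.046, 0.999, 0.007], [0.999, 0.046, 0.007], [0.007, 0.007, -1.0]]
force: [3.8, 19.0, 6.0]
width: 67.5
finger_force: 70.8
```

apply_moves(moves=[[0,0,0,0,0,0],[0,0,0,0,0,0],[0,0,0,0,0,0],[0,0,0,0,0,0],[0,0,-0.05,0,0,0],[0,0,-0.11,0,0,0],[0,0,-0.17,0,0,0],[0,0,-0.23,0,0,0],[0,0,-0.26,0,0,0],[0,0,-0.26,0,0,0]], gripper=1)

```text
time: 18.23
ee_pos: [592.9, -91.3, 457.9]
ee_rot: [[-0.045, 0.999, 0.008], [0.999, 0.045, -0.002], [-0.003, 0.007, -1.0]]
force: [-0.3, -0.9, -0.5]
width: 85.4
finger_force: 0.0
```

```bash
cat >> h.py <<'E'
def overlay(c,im,boxes,fn,roi=None,s=1):
    k=im.copy()
    for b in boxes: cv2.polylines(k,[proj(c,box(*b)[4:]).round().astype(np.int32)],True,(0,0,255),1)
    if roi: k=k[roi[1]:roi[3],roi[0]:roi[2]]
    cv2.imwrite("pics/"+fn,cv2.resize(k,None,fx=s,fy=s))
E
python3 -c "
from h import *
c,im=shot('wrist','w8.png')
overlay(c,im,[(598,-191,.0457),(593.2,-86.1,.0457),(602.8,-295.9,.0457)],'w8o.png')
plan((448.5,404.8,315,-2.6),(448.5,404.8,190.5,-2.6))
"
```

```text
now [592.3 -91.1 454.8] head 2.57 t 18.27 w 85.6 F [-0.6 -0.4 -1.7]
[0.502, -0.1218, 0.139, np.float64(0.0), 0, np.float64(5.2)] rows 9
[0.5021, -0.1221, 0.2635, np.float64(0.0), 0, np.float64(5.2)] rows 9
```

View pics/w8o.png

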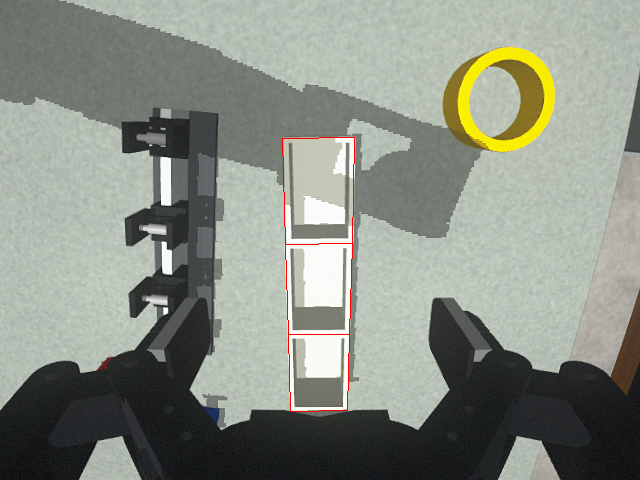

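apply_moves(moves=[[0.502,-0.122,0.135,0,0,5.2],[0.502,-0.122,0.135,0,0,5.2],[0.502,-0.122,0.135,0,0,5.2],[0.502,-0.122,0.135,0,0,5.2],[0.502,-0.122,0.135,0,0,5.2],[0.502,-0.122,0.135,0,0,5.2],[0.502,-0.122,0.135,0,0,5.2],[0.502,-0.122,0.135,0,0,5.2],[0.502,-0.122,0.135,0,0,5.2],[0.502,-0.122,0.135,0,0,5.2]])

```text
time: 19.52
ee_pos: [445.3, 406.1, 314.3]
ee_rot: [[0.042, 0.999, -0.006], [0.999, -0.042, -0.004], [-0.004, -0.006, -1.0]]
force: [-0.9, -0.1, 0.2]
width: 85.3
finger_force: 0.0
```

```bash
cat >> h.py <<'E'
def fite(c,im,p0,cap=8):
    """refine bin pose by the distance of the outer and inner rim to image edges; last = mean px error"""
    D=cv2.distanceTransform(255-cv2.Canny(cv2.GaussianBlur(im,(3,3),0),20,60),cv2.DIST_L2,5); D=np.minimum(D,cap).astype(np.float32)
    s=np.linspace(0,1,30)[:,None]
    def smp(p):
        L=[]
        for d in (0,10):
            q=box(p[0],p[1],p[2]/100,68-d,105-d)[4:]; L+=[q[i]+(q[(i+1)%4]-q[i])*s for i in range(4)]
        u=proj(c,np.vstack(L)).astype(np.float32); return cv2.remap(D,u[:,:1],u[:,1:],1,borderValue=cap).ravel()
    best=min((minimize(lambda p:smp(p).mean(),[p0[0]+a,p0[1]+b,p0[2]*100],method="Nelder-Mead",options=dict(initial_simplex=np.array([p0[0]+a,p0[1]+b,p0[2]*100])+[[0,0,0],[4,0,0],[0,4,0],[0,0,4]])) for a in(-5,0,5) for b in (-5,0,5)),key=lambda r:r.fun)
    return np.round([best.x[0],best.x[1],best.x[2]/100,best.fun],3)
E
python3 -c "
from h import *
c,im=shot('wrist','w9.png')
print(fite(c,im,(448.5,404.8,-.046)))
c0=np.load('pics/w8.npy',allow_pickle=True).item(); i0=cv2.imread('pics/w8.png')
for p in [(598,-191,.0457),(593.2,-86.1,.0457)]: print(fite(c0,i0,p))
plan((448.5,404.8,190.5,-2.6))
"
```

```text
[ 4.47669e+02  4.05694e+02 -3.90000e-02  8.61000e-01]
[ 5.97424e+02 -1.86419e+02  4.40000e-02  8.17000e-01]
[ 5.9400e+02 -8.5094e+01  4.6000e-02  7.8500e-01]
now [446.2 405.1 315.2] head -2.49 t 19.57 w 85.7 F [-0.1 -0.6  0.4]
[0.0004, 0.0029, 0.1247, np.float64(0.0), 0, np.float64(0.1)] rows 2
```

apply_moves(moves=[[0,0.002,0.05,0,0,0],[0,0.002,0.1,0,0,0],[0,0.002,0.126,0,0,0],[0,0.002,0.126,0,0,0],[0,0.002,0.126,0,0,0]])

```text
time: 20.2
ee_pos: [450.6, 404.6, 193.7]
ee_rot: [[0.047, 0.999, 0.001], [0.999, -0.047, 0.001], [0.001, 0.001, -1.0]]
force: [0.8, -0.3, 0.7]
width: 85.4
finger_force: 0.0
```

apply_moves(moves=[[0,0,0,0,0,0],[0,0,0,0,0,0],[0,0,0,0,0,0],[0,0,0,0,0,0],[0,0,0,0,0,0],[0,0,0,0,0,0],[0,0,-0.06,0,0,0],[0,0,-0.12,0,0,0],[0,0,-0.13,0,0,0],[0,0,-0.13,0,0,0]], gripper=0, newtons=60)

```text
time: 21.45
ee_pos: [449.3, 405.0, 322.8]
ee_rot: [[0.045, 0.999, 0.0], [0.999, -0.045, 0.0], [0.0, 0.0, -1.0]]
force: [1.0, -0.2, -2.7]
width: 67.3
finger_force: 70.3
```

```bash
python3 -c "
from h import *
plan((587.5,39,315,2.6),(587.5,39,191,2.6))
"
```

```text
now [449.3 405.  322.8] head -2.59 t 21.45 w 67.3 F [ 1.  -0.2 -2.7]
[-0.3593, 0.1546, 0.0078, np.float64(-0.0), 0, np.float64(-5.2)] rows 6
[-0.3594, 0.1545, 0.1318, np.float64(-0.0), 0, np.float64(-5.2)] rows 6
```

apply_moves(moves=[[-0.359,0.154,0,0,0,-5.2],[-0.359,0.154,0,0,0,-5.2],[-0.359,0.154,0,0,0,-5.2],[-0.359,0.154,0,0,0,-5.2],[-0.359,0.154,0,0,0,-5.2],[-0.359,0.154,0,0,0,-5.2],[-0.359,0.154,0,0,0,-5.2],[-0.359,0.154,0,0,0,-5.2]])

```text
time: 22.45
ee_pos: [586.2, 38.7, 319.7]
ee_rot: [[-0.043, 0.999, -0.006], [0.999, 0.043, 0.001], [0.001, -0.006, -1.0]]
force: [0.2, 1.0, -2.8]
width: 67.2
finger_force: 70.1
```

```bash
python3 -c "
from h import *
plan((587.5,39,190,2.6),(588.4,19,190,2.6))
c,im=shot('wrist','w10.png'); 
for p in [(598,-191,.0457),(593.2,-86.1,.0457)]: print(proj(c,box(*p)[4:]).round().tolist())
"
```

```text
now [586.2  38.7 319.7] head 2.46 t 22.45 w 67.2 F [ 0.2  1.  -2.8]
[0.0001, 0.002, 0.1297, np.float64(-0.0), 0, np.float64(-0.1)] rows 3
[-0.0199, 0.002, 0.1297, np.float64(-0.0), 0, np.float64(-0.1)] rows 3
[[287.0, 542.0], [363.0, 542.0], [369.0, 456.0], [282.0, 456.0]]
[[282.0, 456.0], [369.0, 456.0], [375.0, 341.0], [276.0, 342.0]]
```

apply_moves(moves=[[0,-0.001,0.05,0,0,0],[0,-0.001,0.1,0,0,0],[0,-0.001,0.12,0,0,0],[0,-0.001,0.128,0,0,0],[0,-0.001,0.129,0,0,0],[-0.008,-0.001,0.129,0,0,0],[-0.016,-0.001,0.129,0,0,0],[-0.02,-0.001,0.129,0,0,0],[-0.022,-0.001,0.129,0,0,0],[-0.022,-0.001,0.129,0,0,0]])

```text
time: 23.75
ee_pos: [588.0, 18.7, 195.1]
ee_rot: [[-0.045, 0.999, 0.003], [0.999, 0.045, 0.004], [0.004, 0.003, -1.0]]
force: [0.0, 8.9, 3.9]
width: 67.0
finger_force: 71.0
```

apply_moves(moves=[[-0.002,0,0,0,0,0],[-0.003,0,0,0,0,0],[-0.003,0,0,0,0,0]])

```text
time: 24.12
ee_pos: [588.0, 18.0, 195.2]
ee_rot: [[-0.045, 0.999, 0.002], [0.999, 0.045, 0.008], [0.008, 0.003, -1.0]]
force: [-0.1, 18.0, 5.6]
width: 67.0
finger_force: 71.1
```

apply_moves(moves=[[0,0,0,0,0,0],[0,0,0,0,0,0],[0,0,0,0,0,0],[0,0,0,0,0,0],[0,0,-0.05,0,0,0],[0,0,-0.11,0,0,0],[0,0,-0.17,0,0,0],[-0.02,0,-0.23,0,0,0],[-0.08,0,-0.28,0,0,0],[-0.08,0,-0.28,0,0,0]], gripper=1)

```text
time: 25.38
ee_pos: [591.4, -67.9, 478.3]
ee_rot: [[-0.042, 0.999, 0.007], [0.999, 0.043, -0.003], [-0.003, 0.007, -1.0]]
force: [-0.5, 0.6, 0.2]
width: 85.8
finger_force: 0.0
```

```bash
python3 -c "
from h import *
plan()
c,im=shot('wrist','w11.png')
B=[(598,-191,.0457),(593.2,-86.1,.0457),(588.4,18.8,.0457)]
for p in B: print(fite(c,im,p))
plan((435,-130,360,2.5))
"
```

```text
now [591.4 -67.9 478.3] head 2.44 t 25.38 w 85.8 F [-0.5  0.6  0.2]
[ 5.97333e+02 -1.85264e+02  4.60000e-02  1.23600e+00]
[ 5.9368e+02 -8.1319e+01  4.7000e-02  9.4500e-01]
[5.86897e+02 1.93630e+01 4.70000e-02 3.60000e-01]
now [591.4 -68.3 477.5] head 2.42 t 25.43 w 85.5 F [ 0.9 -0.4  0.1]
[-0.0547, -0.1595, 0.1167, np.float64(0.0), 0, np.float64(-0.1)] rows 3
```

```bash
python3 -c "
from h import *
c=np.load('pics/w11.npy',allow_pickle=True).item(); im=cv2.imread('pics/w11.png')
q=proj(c,np.vstack([box(598,-191,.0457)[4:],box(588.4,18.8,.0457)[4:]]));a=(q.min(0)-20).astype(int);b=(q.max(0)+20).astype(int);print(a,b)
cv2.imwrite('pics/w11c.png',np.hstack([cv2.resize(im[a[1]:b[1],a[0]:b[0]],None,fx=2,fy=2,interpolation=2),im[a[1]:b[1]].repeat(2,0)[:,:300]*1]))
"
```

```text
[261  28] [373 362]
```

View pics/w11c.png

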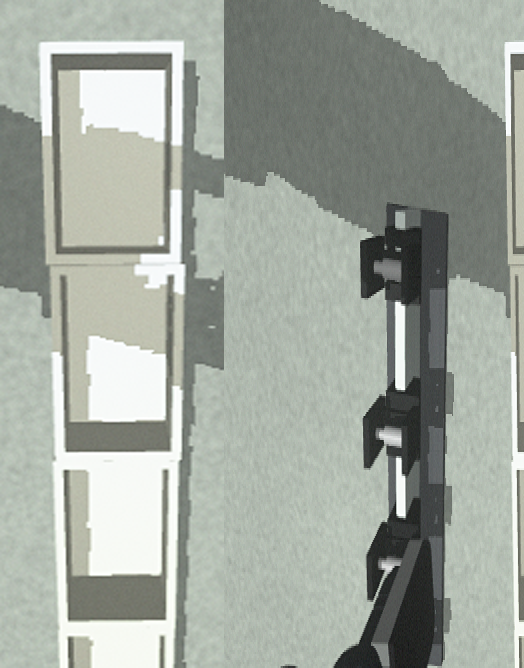

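apply_moves(moves=[[-0.055,-0.155,0.09,0,0,5.4],[-0.055,-0.155,0.09,0,0,5.4],[-0.055,-0.155,0.09,0,0,5.4],[-0.055,-0.155,0.09,0,0,5.4],[-0.055,-0.155,0.09,0,0,5.4],[-0.055,-0.155,0.09,0,0,5.4]])

```text
time: 26.18
ee_pos: [440.1, -127.3, 385.1]
ee_rot: [[0.048, 0.999, 0.003], [0.999, -0.048, -0.001], [-0.001, 0.003, -1.0]]
force: [0.6, 0.2, 0.2]
width: 85.3
finger_force: 0.0
```

```bash
python3 -c "
from h import *
c,im=shot('wrist','w12.png'); plan()
q=proj(c,[(443,-15,60),(428,-310,60)]).round();print(q)
"
```

```text
now [ 440.2 -127.3  385.2] head -2.73 t 26.23 w 85.2 F [0.6 1.3 0.2]
[[316.  65.]
 [316. 404.]]
```

View pics/w12.png

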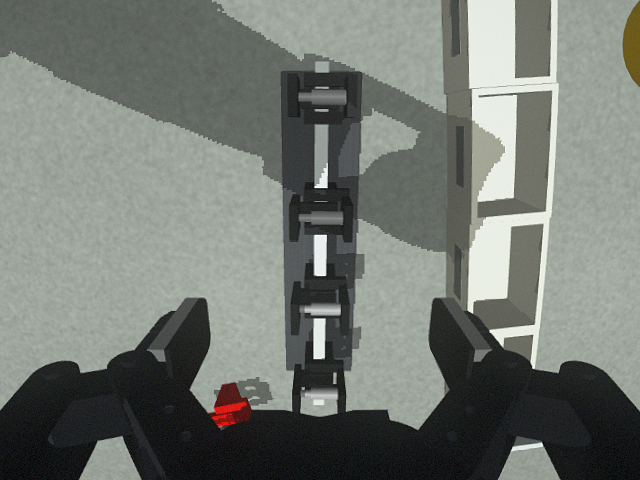

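```bash
python3 -c "
from h import *
c=np.load('pics/w12.npy',allow_pickle=True).item(); im=cv2.imread('pics/w12.png')
g=im.min(2)
for r in (130,150,182,240,260,328,345,350): 
  w=np.where(g[r,305:335]>140)[0]; print(r,w.min()+305 if len(w) else None,w.max()+305 if len(w) else None)
print(ray(c,[(322,68),(321,150),(320.5,255),(319,340)],60).round(1))
for z in (72,80,90): print(ray(c,[(322.5,97),(321,218),(320,310)],z).round(1).tolist())
print(ray(c,[(293,80),(352,80),(295,205),(348,205),(297,293),(345,293)],102).round(1).tolist())
"
```

```text
130 315 326
150 315 326
182 315 327
240 314 326
260 314 325
328 313 324
345 313 324
350 313 324
[[ 447.   -17. ]
 [ 443.5  -75.8]
 [ 439.  -160.3]
 [ 433.9 -240.2]]
[[446.2, -38.0], [441.0, -126.0], [436.4, -204.2]]
[[446.1, -38.5], [441.0, -124.0], [436.6, -200.0]]
[[446.0, -39.1], [441.1, -121.5], [436.8, -194.7]]
[[427.9, -28.7], [464.7, -30.5], [424.0, -108.6], [459.8, -110.4], [421.0, -173.8], [455.9, -175.5]]
```

```bash
python3 -c "
from h import *
L=lambda n:np.load(f'pics/{n}.npy',allow_pickle=True).item()
print('w11',ray(L('w11'),[(318,160),(318,256.5),(319,339)],60).round(1).tolist())
print('w12',ray(L('w12'),[(500,87),(498,216)],60).round(1).tolist())
print('w6',ray(L('w6'),[(318,297)],60).round(1).tolist())
print('w8',ray(L('w8'),[(319,244),(319,334)],60).round(1).tolist())
for n in ('w6','w8','w11'):
  g=cv2.imread(f'pics/{n}.png').min(2).astype(int); print(n,[ (r,int(g[r,312:326].mean())) for r in range(150,345) if g[r,312:326].mean()<g[r-2,312:326].mean()-12 or g[r,312:326].mean()>g[r-2,312:326].mean()+12])
plan((445.3,-40,320,-3.4),(445.3,-40,249,-3.4))
"
```

```text
w11 [[590.3, -33.4], [594.5, -136.7], [599.9, -239.2]]
w12 [[579.3, -34.6], [584.6, -134.3]]
w6 [[600.7, -241.6]]
w8 [[596.3, -139.0], [600.8, -243.2]]
w6 [(171, 110), (179, 176), (180, 225), (181, 223), (186, 190), (187, 188), (208, 206), (209, 252), (210, 251), (269, 185), (270, 117), (271, 122), (293, 182), (294, 255), (295, 251)]
w8 [(198, 201), (199, 198), (200, 225), (201, 228), (202, 250), (203, 249), (223, 220), (224, 168), (225, 108), (226, 113), (238, 171), (239, 255), (240, 250), (243, 200), (245, 249), (306, 174), (307, 112), (308, 112), (329, 125), (330, 227), (331, 250), (332, 247)]
w11 [(151, 122), (152, 101), (153, 100), (155, 167), (156, 178), (160, 160), (162, 177), (198, 204), (199, 232), (200, 235), (201, 247), (239, 98), (240, 108), (254, 255), (255, 249), (315, 179), (316, 101), (317, 107), (338, 195), (339, 242), (340, 244)]
now [ 440.2 -127.3  385.2] head -2.73 t 26.23 w 85.2 F [0.6 1.3 0.2]
[0.0876, 0.0008, 0.0651, np.float64(0.0), 0, np.float64(0.7)] rows 2
[0.0876, 0.0005, 0.1361, np.float64(0.0), 0, np.float64(0.7)] rows 3
```

apply_moves(moves=[[0.087,-0.001,0.06,0,0,0.7],[0.087,-0.001,0.06,0,0,0.7],[0.087,-0.001,0.06,0,0,0.7],[0.087,-0.001,0.06,0,0,0.7],[0.087,-0.001,0.06,0,0,0.7]])

```text
time: 26.85
ee_pos: [443.0, -41.3, 325.3]
ee_rot: [[0.062, 0.998, 0.003], [0.998, -0.062, -0.001], [-0.001, 0.003, -1.0]]
force: [0.6, 0.2, 0.2]
width: 85.8
finger_force: 0.0
```

```bash
python3 -c "
from h import *
c,im=shot('wrist','w13.png')
plan((445.3,-40,249,-3.4),(445.3,-40,250,-3.4))
q=proj(c,[(445.3-22,-40,102),(445.3+22,-40,102)]).round();print(q)
cv2.imwrite('pics/w13c.png',cv2.resize(im[140:400,180:460],(784,728))[:600])
"
```

```text
now [442.8 -41.4 325.1] head -3.57 t 26.9 w 85.4 F [ 0.4 -0.1 -0.8]
[0.0016, 0.0022, 0.0761, np.float64(0.0), 0, np.float64(-0.2)] rows 2
[0.0016, 0.0022, 0.0751, np.float64(0.0), 0, np.float64(-0.2)] rows 2
[[284. 261.]
 [365. 256.]]
```

View pics/w13c.png

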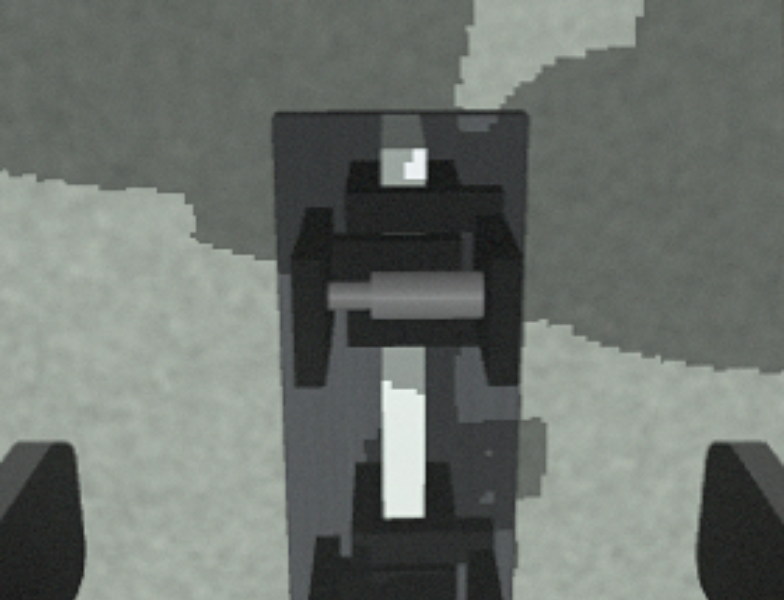

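apply_moves(moves=[[0.002,0.001,0.05,0,0,0],[0.002,0.001,0.074,0,0,0],[0.002,0.001,0.076,0,0,0],[0.002,0.001,0.076,0,0,0]])

```text
time: 27.4
ee_pos: [443.8, -39.2, 248.9]
ee_rot: [[0.062, 0.998, 0.002], [0.998, -0.062, -0.001], [-0.0, 0.002, -1.0]]
force: [-0.7, -0.5, 0.9]
width: 85.6
finger_force: 0.0
```

```bash
python3 -c "
from h import *
plan((445.4,-39,249,-3.4))"
```

```text
now [443.8 -39.2 248.9] head -3.55 t 27.4 w 85.6 F [-0.7 -0.5  0.9]
[0.0003, 0.0016, -0.0001, np.float64(0.0), 0, np.float64(-0.1)] rows 1
```

apply_moves(moves=[[0,0.001,0,0,0,0],[0,0.001,0,0,0,0],[0,0.001,0,0,0,0],[0,0.001,0,0,0,0],[0,0.001,0,0,0,0],[0,0.001,0,0,0,0],[0,0.001,0,0,0,0],[0,0.001,0,0,0,0]], gripper=0, newtons=40)

```text
time: 28.4
ee_pos: [445.4, -39.0, 250.7]
ee_rot: [[0.061, 0.998, 0.003], [0.998, -0.061, -0.001], [-0.001, 0.003, -1.0]]
force: [-2.8, 0.6, 12.8]
width: 32.0
finger_force: 40.9
```

apply_moves(moves=[[0,0,-0.03,0,0,0],[0,0,-0.06,0,0,0],[0,0,-0.09,0,0,0],[0,0,-0.09,0,0,0]])

```text
time: 28.9
ee_pos: [445.1, -38.8, 340.5]
ee_rot: [[0.061, 0.998, 0.006], [0.998, -0.061, -0.002], [-0.001, 0.006, -1.0]]
force: [0.1, 0.2, -0.3]
width: 31.8
finger_force: 40.9
```

```bash
python3 -c "
from h import *
plan((590.8,-33.6,340,-87.4))"
```

```text
now [445.1 -38.8 340.5] head -3.49 t 28.9 w 31.8 F [ 0.1  0.2 -0.3]
[0.0141, 0.1451, 0.0014, np.float64(0.0), 0, np.float64(83.9)] rows 8
```

apply_moves(moves=[[0.014,0.145,0,0,0,83.9],[0.014,0.145,0,0,0,83.9],[0.014,0.145,0,0,0,83.9],[0.014,0.145,0,0,0,83.9],[0.014,0.145,0,0,0,83.9],[0.014,0.145,0,0,0,83.9],[0.014,0.145,0,0,0,83.9],[0.014,0.145,0,0,0,83.9],[0.014,0.145,0,0,0,83.9],[0.014,0.145,0,0,0,83.9]])

```text
time: 30.15
ee_pos: [589.2, -33.4, 336.5]
ee_rot: [[0.999, 0.047, -0.002], [0.047, -0.999, 0.0], [-0.002, -0.0, -1.0]]
force: [-0.2, -0.8, -0.5]
width: 31.6
finger_force: 40.8
```

```bash
python3 -c "
from h import *
plan((590.8,-33.6,252,-87.4))
c,im=shot('wrist','w14.png')
c,im=shot('top','t14.png'); B=[(598,-191,.0457),(593.2,-86.1,.0457),(588.4,18.8,.0457)]
for p in B: print(fite(c,im,p))
c=cam('top'); g=cv2.imread('pics/w14.png').min(2)
"
```

```text
now [589.2 -33.4 336.5] head -87.28 t 30.15 w 31.6 F [-0.2 -0.8 -0.5]
[0.0018, 0.0003, 0.0845, np.float64(0.0), 0, np.float64(0.1)] rows 2
[ 5.98014e+02 -1.81856e+02  3.10000e-02  7.15000e-01]
[ 5.98917e+02 -8.10600e+01 -1.90000e-02  1.21100e+00]
[ 6.17002e+02  6.98200e+00 -2.00000e-03  1.23100e+00]
```

```bash
cat >> h.py <<'E'
def seamprof(c,im,yc,x0=602.8,y0=-295.9,a=.0457,xs=range(22,34,2),w=14):
    g=cv2.cvtColor(im,cv2.COLOR_BGR2GRAY).astype(np.float32); e=np.array([np.cos(a),np.sin(a)]); n=np.array([-np.sin(a),np.cos(a)])
    V=np.arange(-w,w+.5,1)
    return V,np.array([[float(cv2.remap(g,*[np.float32([[k]]) for k in proj(c,[*(np.array([x0,y0])+n*(yc+v)+e*x),60])[0]],1)[0,0]) for v in V] for x in xs])
E
python3 -c "
from h import *
c=np.load('pics/w14.npy',allow_pickle=True).item(); im=cv2.imread('pics/w14.png')
V,P=seamprof(c,im,262.5); print(V.astype(int).tolist()); print(P.round().astype(int))
"
```

```text
[-14, -13, -12, -11, -10, -9, -8, -7, -6, -5, -4, -3, -2, -1, 0, 1, 2, 3, 4, 5, 6, 7, 8, 9, 10, 11, 12, 13, 14]
[[166 165 164 165 167 164 165 163 161 162 165 165 166 164 156 153 164 164
  166 166 165 164 166 164 164 163 165 165 164]
 [165 165 166 165 164 166 163 166 164 164 164 165 165 165 155 153 165 162
  165 163 164 165 164 165 164 164 165 165 162]
 [165 165 165 165 166 164 164 163 165 163 167 164 165 165 154 156 165 165
  165 163 165 163 164 163 164 164 165 165 164]
 [166 165 167 166 166 166 166 164 165 164 165 166 165 166 157 155 166 164
  167 167 165 165 165 164 165 164 164 166 164]
 [165 164 165 167 166 165 164 181 194 184 166 165 164 166 156 154 166 165
  164 164 165 164 166 165 164 163 164 163 168]
 [166 166 167 167 165 166 164 166 164 166 166 165 165 166 158 154 168 167
  167 168 166 165 165 164 164 165 167 166 164]]
```

apply_moves(moves=[[0.001,0,0.03,0,0,0],[0.001,0,0.055,0,0,0],[0.001,0,0.07,0,0,0],[0.001,0,0.08,0,0,0],[0.001,0,0.082,0,0,0],[0.001,0,0.082,0,0,0]])

```text
time: 31.0
ee_pos: [591.0, -33.5, 256.4]
ee_rot: [[0.999, 0.045, 0.001], [0.045, -0.999, -0.0], [0.001, 0.0, -1.0]]
force: [1.3, 0.6, -0.9]
width: 31.5
finger_force: 40.8
```

apply_moves(moves=[[0,0,0.002,0,0,0],[0,0,0.004,0,0,0],[0,0,0.004,0,0,0]])

```text
time: 31.38
ee_pos: [590.5, -33.4, 251.7]
ee_rot: [[0.999, 0.045, -0.0], [0.045, -0.999, 0.0], [-0.0, -0.0, -1.0]]
force: [-0.1, -0.4, -0.6]
width: 31.8
finger_force: 40.8
```

Still not in contact; go on gently until the crown seats.

apply_moves(moves=[[0,0,0.001,0,0,0],[0,0,0.002,0,0,0],[0,0,0.003,0,0,0],[0,0,0.003,0,0,0]])

```text
time: 31.88
ee_pos: [590.9, -33.5, 250.8]
ee_rot: [[0.999, 0.045, -0.0], [0.045, -0.999, -0.0], [-0.0, 0.0, -1.0]]
force: [-4.1, 1.0, 10.3]
width: 31.9
finger_force: 43.0
```

apply_moves(moves=[[0,0,0.001,0,0,0],[0,0,0.001,0,0,0],[0,0,0.001,0,0,0],[0,0,0,0,0,0],[0,0,0,0,0,0],[0,0,-0.04,0,0,0],[0,0,-0.09,0,0,0],[0,0,-0.11,0,0,0],[0,0,-0.11,0,0,0]], gripper=1)

```text
time: 33.0
ee_pos: [591.1, -33.5, 360.5]
ee_rot: [[0.999, 0.045, 0.004], [0.045, -0.999, -0.001], [0.004, 0.001, -1.0]]
force: [-0.3, 0.4, -0.8]
width: 85.6
finger_force: 0.0
```

```bash
cat >> h.py <<'E'
def clipview(c,im,X,Y,h,zc):
    """dark mask of plate tops: compare predicted top outline; prints extent of black pixels along clip axis in world at z=zc"""
    g=im.max(2).astype(np.float32); u=np.array([np.cos(h),np.sin(h)]); n=np.array([-u[1],u[0]])
    V=np.arange(-45,46,1.)
    out=[]
    for t in (-8,0,8):
        P=np.array([[*(np.array([X,Y])+u*v+n*t),zc] for v in V]); q=proj(c,P).astype(np.float32)
        out.append((cv2.remap(g,q[:,:1],q[:,1:],1).ravel()<60))
    return V,np.array(out)
E
python3 -c "
from h import *
c,im=shot('wrist','w15.png')
s=arm.state();print(s['width'])
for z in (102,):
  V,o=clipview(c,im,590.8,-33.3,np.radians(92.6),z)
  for r in o: print(''.join('#' if k else '.' for k in r))
plan((440.4,-124.3,325,-3.4),(440.4,-124.3,249,-3.4))
"
```

```text
84.93444699313618
........................######..............................##....#........................
........................################################...###.####........................
........................######..............................#######........................
now [590.3 -33.5 358.3] head -87.41 t 33.05 w 84.9 F [-0.1  0.2 -1.1]
[-0.1539, 0.084, 0.0333, np.float64(0.0), 0, np.float64(-84.0)] rows 8
[-0.1539, 0.084, 0.1093, np.float64(0.0), 0, np.float64(-84.0)] rows 8
```

apply_moves(moves=[[-0.154,0.085,0.033,0,0,-84],[-0.154,0.085,0.033,0,0,-84],[-0.154,0.085,0.033,0,0,-84],[-0.154,0.085,0.033,0,0,-84],[-0.154,0.085,0.033,0,0,-84],[-0.154,0.085,0.033,0,0,-84],[-0.154,0.085,0.033,0,0,-84],[-0.154,0.085,0.033,0,0,-84],[-0.154,0.085,0.033,0,0,-84],[-0.154,0.085,0.033,0,0,-84]])

```text
time: 34.3
ee_pos: [440.0, -125.1, 324.2]
ee_rot: [[0.062, 0.998, -0.003], [0.998, -0.062, 0.001], [0.001, -0.003, -1.0]]
force: [-0.1, 0.5, -0.6]
width: 85.1
finger_force: 0.0
```

```bash
python3 -c "
from h import *
c,im=shot('wrist','w16.png')
V,o=clipview(c,im,440.3,-124.3,np.radians(-3.4),102)
for r in o: print(''.join('#' if k else '.' for k in r))
# along-rail extent of plate tops (outer edge strips)
g=im.max(2).astype(np.float32)
a=np.radians(-3.4);u=np.array([np.cos(a),np.sin(a)]);n=np.array([-u[1],u[0]])
for v in (-21,-19,19,21):
  P=[[*(np.array([440.3,-124.3])+u*v+n*t),102] for t in range(-30,31)]; q=proj(c,P).astype(np.float32)
  print(v,''.join('#' if k<45 else '.' for k in cv2.remap(g,q[:,:1],q[:,1:],1).ravel()))
plan((440.4,-124.3,249,-3.4))
"
```

```text
........................######....................#....#.....#######.......................
........................########...#################################.......................
........................#######..............................#######.......................
-21 ....................##..#.############.#######...............
-19 ....................#.##.##..#.####.####.###.#######.........
19 ....................#################################........
21 ....................############################.............
now [ 440.1 -125.2  324.6] head -3.51 t 34.35 w 85.5 F [ 0.  -0.   0.3]
[0.0008, 0.0004, 0.0756, np.float64(-0.0), 0, np.float64(-0.1)] rows 2
```

apply_moves(moves=[[0.003,0,0.05,0,0,0],[0.003,0,0.074,0,0,0],[0.003,0,0.076,0,0,0],[0.003,0,0.076,0,0,0]])

```text
time: 34.85
ee_pos: [441.2, -122.5, 250.3]
ee_rot: [[0.06, 0.998, 0.001], [0.998, -0.06, -0.0], [-0.0, 0.001, -1.0]]
force: [-0.2, 0.5, 0.7]
width: 85.3
finger_force: 0.0
```

apply_moves(moves=[[0,0,0,0,0,0],[0,0,0,0,0,0],[0,0,0,0,0,0],[0,0,0,0,0,0],[0,0,0,0,0,0],[0,0,0,0,0,0],[0,0,0,0,0,0],[0,0,0,0,0,0]], gripper=0, newtons=40)

```text
time: 35.85
ee_pos: [441.6, -122.9, 252.4]
ee_rot: [[0.059, 0.998, 0.001], [0.998, -0.059, -0.001], [-0.001, 0.001, -1.0]]
force: [-3.6, 0.2, 12.1]
width: 31.6
finger_force: 41.3
```

apply_moves(moves=[[0,0,-0.03,0,0,0],[0,0,-0.06,0,0,0],[0,0,-0.09,0,0,0],[0,0,-0.09,0,0,0]])

```text
time: 36.35
ee_pos: [441.8, -122.8, 342.6]
ee_rot: [[0.059, 0.998, 0.006], [0.998, -0.059, -0.003], [-0.002, 0.006, -1.0]]
force: [0.4, 0.4, -1.5]
width: 31.5
finger_force: 40.6
```

```bash
python3 -c "
from h import *
plan((595.6,-138.1,340,-87.4))"
```

```text
now [ 441.8 -122.8  342.6] head -3.4 t 36.35 w 31.5 F [ 0.4  0.4 -1.5]
[-0.0061, 0.1544, 0.0037, np.float64(0.0), 0, np.float64(84.0)] rows 8
```

apply_moves(moves=[[-0.006,0.154,0,0,0,84],[-0.006,0.154,0,0,0,84],[-0.006,0.154,0,0,0,84],[-0.006,0.154,0,0,0,84],[-0.006,0.154,0,0,0,84],[-0.006,0.154,0,0,0,84],[-0.006,0.154,0,0,0,84],[-0.006,0.154,0,0,0,84],[-0.006,0.154,0,0,0,84],[-0.006,0.154,0,0,0,84]])

```text
time: 37.6
ee_pos: [593.8, -137.4, 338.5]
ee_rot: [[0.999, 0.047, -0.002], [0.047, -0.999, 0.001], [-0.002, -0.001, -1.0]]
force: [-0.2, -0.0, -0.4]
width: 31.3
finger_force: 40.6
```

```bash
cat >> h.py <<'E'
def seam(yc,fn,**k):
    c,im=shot("wrist",fn); V,P=seamprof(c,im,yc,**k); m=np.median(P,0); print(m.round().astype(int).tolist())
    j=np.argmin(m); print("dip at",V[j])
E
python3 -c "
from h import *
seam(157.5,'w17.png')
plan((595.6,-138.6,252,-87.4))"
```

```text
[166, 167, 166, 166, 166, 165, 166, 166, 167, 166, 166, 167, 165, 166, 166, 166, 165, 165, 166, 166, 166, 166, 167, 166, 166, 165, 165, 166, 165]
dip at 14.0
now [ 593.9 -137.4  338.8] head -87.31 t 37.65 w 31.7 F [-0.3 -0.1 -0.4]
[0.0018, 0.0013, 0.0868, np.float64(0.0), 0, np.float64(0.1)] rows 2
```

```bash
python3 -c "
from h import *
c=np.load('pics/w17.npy',allow_pickle=True).item(); im=cv2.imread('pics/w17.png')
for x in (0,14,18,26,30,32,34,37,40):
  V,P=seamprof(c,im,157.5,xs=[x],w=40); print(x,P[0,::2].round().astype(int).tolist())
V,P=seamprof(c,im,157.5,xs=range(20,34),w=6); print(P.round().astype(int))
"
```

```text
0 [239, 239, 237, 238, 239, 238, 241, 244, 243, 243, 246, 245, 247, 245, 245, 238, 240, 197, 163, 160, 160, 163, 162, 162, 163, 162, 164, 162, 164, 165, 163, 165, 165, 161, 161, 160, 160, 162, 160, 161, 161]
14 [238, 236, 238, 237, 238, 238, 237, 238, 237, 237, 237, 238, 237, 239, 243, 164, 164, 165, 164, 164, 153, 165, 165, 165, 164, 166, 165, 163, 163, 163, 163, 165, 164, 162, 163, 162, 163, 165, 161, 161, 163]
18 [238, 238, 239, 238, 237, 238, 237, 238, 237, 237, 236, 239, 237, 240, 163, 165, 165, 166, 165, 165, 154, 166, 165, 162, 241, 244, 160, 164, 164, 164, 162, 164, 164, 163, 165, 165, 161, 161, 162, 161, 162]
26 [238, 238, 237, 237, 237, 238, 238, 237, 236, 238, 237, 227, 178, 167, 168, 166, 166, 167, 166, 166, 167, 164, 166, 166, 166, 166, 165, 166, 163, 238, 236, 237, 237, 238, 239, 178, 163, 162, 163, 161, 164]
30 [164, 165, 166, 163, 166, 163, 165, 166, 163, 164, 165, 166, 167, 166, 166, 167, 166, 168, 167, 166, 166, 165, 167, 216, 213, 213, 166, 165, 175, 214, 214, 214, 214, 214, 214, 213, 212, 216, 216, 215, 165]
32 [166, 166, 167, 167, 167, 167, 168, 167, 167, 167, 16
[... 821 characters left out ...]
68 166 166 164 163 165 164 167 163 171]
 [167 165 165 167 165 166 166 164 164 165 165 166 166]
 [166 166 165 166 163 166 166 164 164 166 165 165 166]
 [165 166 165 166 166 167 168 165 165 164 165 165 166]
 [165 167 166 164 167 164 164 166 166 167 165 166 164]
 [167 166 166 167 166 165 167 166 164 166 166 165 166]
 [167 165 167 166 167 167 166 167 165 166 167 166 165]
 [166 166 166 167 164 166 165 166 165 166 166 166 165]
 [168 165 166 166 168 154 159 164 167 166 166 189 231]
 [168 167 167 167 166 168 166 166 165 167 167 183 216]
 [166 167 163 166 165 166 167 168 166 166 166 164 164]
 [166 164 165 166 164 168 167 166 168 165 166 167 165]
 [167 169 167 167 168 167 167 167 169 165 163 166 166]]
```

apply_moves(moves=[[0.001,0.001,0.03,0,0,0],[0.001,0.001,0.055,0,0,0],[0.001,0.001,0.07,0,0,0],[0.001,0.001,0.08,0,0,0],[0.001,0.001,0.084,0,0,0],[0.001,0.001,0.086,0,0,0],[0.001,0.001,0.087,0,0,0],[0.001,0.001,0.087,0,0,0]])

```text
time: 38.65
ee_pos: [595.4, -138.5, 253.3]
ee_rot: [[0.999, 0.045, 0.001], [0.045, -0.999, -0.0], [0.001, 0.0, -1.0]]
force: [0.5, 0.5, -0.5]
width: 31.4
finger_force: 40.6
```

apply_moves(moves=[[0,0,0.001,0,0,0],[0,0,0.002,0,0,0],[0,0,0.003,0,0,0],[0,0,0.003,0,0,0]])

```text
time: 39.15
ee_pos: [595.7, -138.6, 252.5]
ee_rot: [[0.999, 0.045, 0.0], [0.045, -0.999, -0.0], [0.0, 0.0, -1.0]]
force: [-4.8, 1.8, 10.7]
width: 31.2
finger_force: 43.0
```

Seated with 10.7 N, as with the first clip. Release and go for the third.

apply_moves(moves=[[0,0,0.001,0,0,0],[0,0,0.001,0,0,0],[0,0,0.001,0,0,0],[0,0,0,0,0,0],[0,0,0,0,0,0],[0,0,-0.04,0,0,0],[0,0,-0.09,0,0,0],[0,0,-0.11,0,0,0],[0,0,-0.11,0,0,0]], gripper=1)

```text
time: 40.28
ee_pos: [595.7, -138.6, 361.6]
ee_rot: [[0.999, 0.045, 0.004], [0.045, -0.999, -0.001], [0.004, 0.002, -1.0]]
force: [0.3, 0.7, 0.2]
width: 85.6
finger_force: 0.0
```

```bash
python3 -c "
from h import *
c,im=shot('wrist','w18.png')
for X,Y in ((595.6,-138.4),(590.8,-33.3)):
  V,o=clipview(c,im,X,Y,np.radians(92.6),102)
  for r in o: print(''.join('#' if k else '.' for k in r))
plan((436,-197,325,-3.4))
"
```

```text
........................######.............................###....#........................
........................################################...####.#.#........................
.........................#####...............................#.#.##........................
...........##################.......................###########.#..........................
..........################################.#######################.........................
..................###########.........................#############........................
now [ 595.  -138.4  359.3] head -87.41 t 40.33 w 85.4 F [-0.5  0.7 -1.6]
[-0.1615, 0.0514, 0.0343, np.float64(0.0), 0, np.float64(-84.0)] rows 8
```

apply_moves(moves=[[-0.161,0.052,0.034,0,0,-84],[-0.161,0.052,0.034,0,0,-84],[-0.161,0.052,0.034,0,0,-84],[-0.161,0.052,0.034,0,0,-84],[-0.161,0.052,0.034,0,0,-84],[-0.161,0.052,0.034,0,0,-84],[-0.161,0.052,0.034,0,0,-84],[-0.161,0.052,0.034,0,0,-84],[-0.161,0.052,0.034,0,0,-84],[-0.161,0.052,0.034,0,0,-84]])

```text
time: 41.58
ee_pos: [436.1, -197.3, 324.2]
ee_rot: [[0.062, 0.998, -0.002], [0.998, -0.062, 0.002], [0.001, -0.003, -1.0]]
force: [0.5, -0.1, 0.4]
width: 85.2
finger_force: 0.0
```

```bash
python3 -c "
from h import *
c,im=shot('wrist','w19.png')
X,Y=436,-197
V,o=clipview(c,im,X,Y,np.radians(-3.4),102)
for r in o: print(''.join('#' if k else '.' for k in r))
g=im.max(2).astype(np.float32)
a=np.radians(-3.4);u=np.array([np.cos(a),np.sin(a)]);n=np.array([-u[1],u[0]])
for v in (-20,-19,-18,18,19,20,21):
  P=[[*(np.array([X,Y])+u*v+n*t),102] for t in range(-30,31)]; q=proj(c,P).astype(np.float32)
  print(v,''.join('#' if k<45 else '.' for k in cv2.remap(g,q[:,:1],q[:,1:],1).ravel()))
plan((436,-197,249,-3.4))
"
```

```text
........................#######...................#..........#######.......................
........................########...#################################.......................
........................#######..............................#######.......................
-20 .....................#.........##....#....#####..............
-19 ......................#.#......##.####..#...######...........
-18 ......................##.#......#.#.###.#.############.......
18 ..................####..##################################...
19 ...................#################################.........
20 ..................#############..################............
21 ..................#.###########################..............
now [ 436.3 -197.4  324.6] head -3.5 t 41.62 w 85.3 F [ 0.4 -0.2  0.4]
[0.0003, -0.0002, 0.0756, np.float64(-0.0), 0, np.float64(-0.1)] rows 2
```

apply_moves(moves=[[0.002,0,0.05,0,0,0],[0.002,0,0.074,0,0,0],[0.002,0,0.076,0,0,0],[0.002,0,0.076,0,0,0]])

```text
time: 42.12
ee_pos: [437.2, -195.9, 250.3]
ee_rot: [[0.06, 0.998, 0.001], [0.998, -0.06, -0.001], [-0.001, 0.001, -1.0]]
force: [0.2, -0.4, 0.7]
width: 85.4
finger_force: 0.0
```

apply_moves(moves=[[0,0,0,0,0,0],[0,0,0,0,0,0],[0,0,0,0,0,0],[0,0,0,0,0,0],[0,0,0,0,0,0],[0,0,0,0,0,0],[0,0,0,0,0,0],[0,0,0,0,0,0]], gripper=0, newtons=40)

```text
time: 43.12
ee_pos: [437.6, -196.4, 252.4]
ee_rot: [[0.059, 0.998, 0.001], [0.998, -0.059, -0.002], [-0.002, 0.001, -1.0]]
force: [-3.8, 0.5, 12.4]
width: 31.7
finger_force: 41.4
```

apply_moves(moves=[[0,0,-0.03,0,0,0],[0,0,-0.06,0,0,0],[0,0,-0.09,0,0,0],[0,0,-0.09,0,0,0]])

```text
time: 43.62
ee_pos: [437.8, -196.3, 342.7]
ee_rot: [[0.059, 0.998, 0.006], [0.998, -0.059, -0.004], [-0.003, 0.006, -1.0]]
force: [0.0, 0.4, -1.2]
width: 31.5
finger_force: 40.4
```

```bash
python3 -c "
from h import *
plan((600.4,-243.5,340,-87.4))"
```

```text
now [ 437.8 -196.3  342.7] head -3.41 t 43.62 w 31.5 F [ 0.   0.4 -1.2]
[-0.0374, 0.1651, 0.0039, np.float64(0.0), 0, np.float64(84.0)] rows 8
```

apply_moves(moves=[[-0.037,0.165,0,0,0,84],[-0.037,0.165,0,0,0,84],[-0.037,0.165,0,0,0,84],[-0.037,0.165,0,0,0,84],[-0.037,0.165,0,0,0,84],[-0.037,0.165,0,0,0,84],[-0.037,0.165,0,0,0,84],[-0.037,0.165,0,0,0,84],[-0.037,0.165,0,0,0,84],[-0.037,0.165,0,0,0,84]])

```text
time: 44.88
ee_pos: [599.0, -242.3, 338.4]
ee_rot: [[0.999, 0.047, -0.002], [0.047, -0.999, 0.001], [-0.002, -0.001, -1.0]]
force: [0.5, -0.6, -1.2]
width: 31.5
finger_force: 40.5
```

```bash
python3 -c "
from h import *
plan((600.4,-243.5,252.5,-87.4))
c,im=shot('wrist','w20.png')
V,P=seamprof(c,im,52.5,xs=range(12,36,2),w=8); print(P.round().astype(int))
"
```

```text
now [ 599.  -242.3  338.4] head -87.28 t 44.88 w 31.5 F [ 0.5 -0.6 -1.2]
[0.0015, 0.0014, 0.0859, np.float64(0.0), 0, np.float64(0.1)] rows 2
[[250 250 250 239 190 188 190 188 190 188 190 189 188 191 190 188 191]
 [250 250 251 240 193 187 190 191 190 188 189 189 191 191 188 192 189]
 [207 205 238 242 193 189 189 192 189 190 189 188 190 189 190 190 188]
 [191 189 232 242 194 191 189 191 193 190 190 189 190 192 190 190 189]
 [191 191 232 246 198 190 191 191 190 192 192 190 190 191 191 189 188]
 [190 192 191 192 191 192 189 191 193 191 192 190 192 192 190 189 189]
 [191 192 192 192 191 191 191 190 191 192 192 190 191 190 190 191 189]
 [192 191 192 191 191 191 192 191 192 191 191 190 192 189 189 190 190]
 [193 192 192 193 193 191 192 190 191 191 190 191 192 191 190 192 192]
 [190 190 191 193 193 191 190 191 191 192 191 192 191 191 190 192 191]
 [192 193 192 192 194 192 192 191 193 191 191 192 192 189 191 192 189]
 [131 130 132 129 130 131 130 132 138 159 163 162 161 161 160 160 160]]
```

apply_moves(moves=[[0.001,0.001,0.03,0,0,0],[0.001,0.001,0.055,0,0,0],[0.001,0.001,0.07,0,0,0],[0.001,0.001,0.08,0,0,0],[0.001,0.001,0.084,0,0,0],[0.001,0.001,0.086,0,0,0],[0.001,0.001,0.087,0,0,0],[0.001,0.001,0.087,0,0,0]])

```text
time: 45.92
ee_pos: [600.5, -243.5, 253.3]
ee_rot: [[0.999, 0.045, 0.001], [0.045, -0.999, -0.0], [0.001, 0.001, -1.0]]
force: [0.3, -0.4, -0.1]
width: 31.3
finger_force: 40.5
```

apply_moves(moves=[[0,0,0.001,0,0,0],[0,0,0.002,0,0,0],[0,0,0.003,0,0,0],[0,0,0.003,0,0,0]])

```text
time: 46.42
ee_pos: [600.8, -243.5, 252.5]
ee_rot: [[0.999, 0.045, 0.001], [0.045, -0.999, -0.0], [0.0, 0.0, -1.0]]
force: [-2.4, 0.3, 8.7]
width: 31.4
finger_force: 42.7
```

apply_moves(moves=[[0,0,0.001,0,0,0],[0,0,0.001,0,0,0],[0,0,0.001,0,0,0],[0,0,0,0,0,0],[0,0,0,0,0,0],[0,0,-0.04,0,0,0],[0,0,-0.09,0,0,0],[0,0,-0.11,0,0,0],[0,0,-0.11,0,0,0]], gripper=1)

```text
time: 47.55
ee_pos: [600.9, -243.6, 361.8]
ee_rot: [[0.999, 0.045, 0.004], [0.045, -0.999, -0.002], [0.004, 0.002, -1.0]]
force: [-0.3, 0.5, -0.6]
width: 85.0
finger_force: 0.0
```

```bash
python3 -c "
from h import *
c,im=shot('wrist','w21.png')
V,o=clipview(c,im,600.4,-243.2,np.radians(92.6),102)
for r in o: print(''.join('#' if k else '.' for k in r))
plan((560,-110,480,-2.6))
"
```

```text
.....................................................#.######..............................
....................................................#.##...#####...........................
.............................................................######........................
now [ 600.2 -243.3  359.3] head -87.4 t 47.6 w 85.2 F [-0.2  0.2 -0.7]
[-0.0341, -0.135, -0.1207, np.float64(0.0), 0, np.float64(-84.8)] rows 8
```

```bash
python3 -c "
from h import *
def pr(n,X,Y):
  c=np.load(f'pics/{n}.npy',allow_pickle=True).item(); g=cv2.imread(f'pics/{n}.png').max(2).astype(np.float32)
  h=np.radians(92.6);u=np.array([np.cos(h),np.sin(h)]);m=np.array([-u[1],u[0]])
  for t in (-12,-4,4,12):
    q=proj(c,[[*(np.array([X,Y])+u*v+m*t),102] for v in range(-32,33,2)]).astype(np.float32)
    print(n,t,cv2.remap(g,q[:,:1],q[:,1:],1).ravel().round().astype(int).tolist())
pr('w21',600.4,-243.2); pr('w18',595.6,-138.4)
"
```

```text
w21 -12 [251, 251, 251, 251, 250, 177, 65, 69, 68, 115, 251, 58, 65, 63, 64, 60, 61, 60, 59, 57, 58, 58, 60, 52, 61, 75, 75, 168, 186, 186, 187, 183, 187]
w21 -4 [190, 188, 191, 188, 190, 131, 83, 85, 70, 238, 235, 201, 161, 163, 163, 162, 160, 160, 157, 158, 152, 154, 153, 154, 63, 75, 74, 146, 186, 185, 186, 186, 186]
w21 4 [124, 122, 123, 124, 123, 96, 80, 81, 70, 77, 82, 80, 79, 79, 79, 77, 77, 70, 61, 58, 58, 54, 118, 84, 54, 57, 57, 102, 118, 116, 116, 116, 116]
w21 12 [123, 123, 121, 122, 120, 95, 77, 80, 87, 118, 121, 119, 118, 118, 247, 250, 250, 250, 207, 115, 115, 117, 115, 117, 65, 57, 55, 105, 116, 117, 116, 116, 116]
w18 -12 [240, 240, 240, 240, 241, 186, 52, 53, 51, 92, 247, 44, 49, 49, 49, 46, 43, 47, 48, 48, 46, 45, 44, 41, 54, 59, 63, 119, 163, 163, 164, 164, 163]
w18 -4 [164, 166, 167, 166, 164, 110, 53, 51, 45, 129, 130, 128, 128, 127, 129, 127, 128, 128, 205, 204, 201, 202, 203, 184, 53, 62, 61, 126, 162, 163, 163, 164, 159]
w18 4 [106, 109, 108, 105, 103, 81, 52, 50, 49, 62, 68, 49, 48, 49, 44, 45, 50, 42, 44, 45, 40, 42, 104, 85, 46, 60, 59, 84, 104, 102, 97, 101, 101]
w18 12 [103, 103, 104, 102, 102, 82, 62, 64, 66, 99, 103, 103, 102, 99, 149, 165, 160, 163, 140, 98, 99, 99, 99, 97, 55, 42, 41, 76, 99, 99, 99, 101, 102]
```

apply_moves(moves=[[-0.02,-0.13,-0.1,0,0,-84.8],[-0.02,-0.17,-0.12,0,0,-84.8],[-0.02,-0.17,-0.12,0,0,-84.8],[-0.02,-0.17,-0.12,0,0,-84.8],[-0.02,-0.17,-0.12,0,0,-84.8],[-0.02,-0.17,-0.12,0,0,-84.8],[-0.02,-0.17,-0.12,0,0,-84.8],[-0.02,-0.17,-0.12,0,0,-84.8],[-0.02,-0.17,-0.12,0,0,-84.8],[-0.02,-0.17,-0.12,0,0,-84.8]])

```text
time: 48.85
ee_pos: [572.5, -74.4, 477.8]
ee_rot: [[0.048, 0.999, -0.003], [0.999, -0.048, 0.001], [0.001, -0.003, -1.0]]
force: [-0.3, 0.7, -0.1]
width: 85.2
finger_force: 0.0
```

```bash
python3 -c "
from h import *
c,im=shot('wrist','w22.png'); plan()
print(fite(c,im,(587.5,19,.0457)),fite(c,im,(593.2,-86.1,.0457)),fite(c,im,(598,-191,.0457)))
# outline of the row: left/right limits per station in row frame at z=60
a=.0457;e=np.array([np.cos(a),np.sin(a)]);n=np.array([-np.sin(a),np.cos(a)]);g=cv2.cvtColor(im,cv2.COLOR_BGR2GRAY).astype(np.float32)
for y in (90,120,190,225,300,350):
  P=[[*(np.array([602.8,-295.9])+n*y+e*x),60] for x in range(-44,-24)]; q=proj(c,P).astype(np.float32); print(y,cv2.remap(g,q[:,:1],q[:,1:],1).ravel().round().astype(int).tolist())
s0=cv2.imread('pics/scene0.png'); c,s=shot('scene','s22.png')
d=cv2.absdiff(s0,s).max(2)>25
for nm,(x0,y0,x1,y1) in dict(spray=(75,255,140,355),tape=(365,280,428,340),conn=(458,235,498,270)).items(): print(nm,d[y0:y1,x0:x1].mean().round(3))
"
```

```text
now [572.6 -74.4 478.3] head -2.72 t 48.9 w 85.1 F [-0.3 -0.1  0.6]
[5.86864e+02 1.88380e+01 4.80000e-02 6.73000e-01] [ 5.94273e+02 -9.66540e+01  4.30000e-02  1.01700e+00] [ 5.98311e+02 -2.07862e+02  4.30000e-02  9.43000e-01]
90 [190, 189, 189, 190, 191, 190, 190, 189, 185, 208, 237, 251, 251, 250, 243, 177, 146, 170, 188, 187]
120 [192, 195, 196, 197, 196, 192, 190, 188, 191, 210, 241, 250, 250, 252, 245, 176, 130, 170, 190, 188]
190 [193, 189, 188, 188, 197, 198, 198, 196, 192, 190, 206, 234, 249, 251, 252, 248, 199, 133, 176, 197]
225 [180, 183, 186, 190, 193, 196, 199, 200, 199, 196, 193, 194, 196, 195, 194, 184, 150, 132, 180, 198]
300 [126, 124, 122, 123, 123, 124, 124, 124, 138, 178, 199, 197, 198, 190, 137, 129, 182, 201, 198, 199]
350 [189, 187, 188, 190, 189, 191, 192, 190, 191, 253, 251, 250, 252, 239, 144, 129, 190, 201, 198, 199]
spray 0.0
tape 0.059
conn 0.014
```

```bash
python3 -c "
from station import arm
print(arm.job_done())"
```

```text
the job is handed in; nothing more can be done
None
```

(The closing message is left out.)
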